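# Seat the askew top tray of the paint stand and fetch its brush rest

## Task

The top tray of the tiered paint stand is sitting askew on the tips of its four posts: first nudge it across until all four corner holes drop over their posts and it sits fully home and level. Then slide open only the compartment whose lid has the long bar (leave the two round-knobbed lids shut), take out the metal brush rest and set it upright on its base on the floor of the seated tray. Leave the mixing dish, brush stand and sculpting tool where they are.

Things in the scene. Friction and masses are not known exactly. Their poses are not given: they have to be found in the camera images.
- stand: Fixed plywood stand. Origin: centre of underside, on the table; x along its 180 mm length, y along its 140 mm width. Four 18 mm posts at x +-58, y +-38 mm end in shoulders at z = 80 mm, each with a 10 mm pin up to z = 95 mm (upper 8 mm tapers to a 5 mm tip). Paint pots between them. Seated tray: its origin at (0, 0, 80 mm) here, axes parallel.
- tray: Loose plywood tray 180 (x) x 140 (y) x 30 mm, 0.3 kg; floor 6 mm, rim walls 5 mm. Origin: centre of underside. 14 mm holes at x +-58, y +-38 mm. Starts level on the pin tips (underside at 95 mm), 17-23 mm to stand +y, within 22 mm in x, 0.12 rad in yaw. It slides when pushed (two spread fingertips on a side push it square), drops 15 mm by itself when holes meet pins.
- box_bar: White plastic compartment, fixed, in a row of three along y on a 3 mm green mat; this one's lid has a long bar. Place in the row varies. 110 (x) x 102 (y) x 52 mm, walls and floor 4 mm. Origin: centre of underside, 3 mm above the table; x points away from the robot.
- lid_bar_top (a point): Centre of the top of the bar on box_bar's lid. The wooden bar is 80 mm long along the box's y, 10 mm thick along x, 20 mm tall, standing on the 5 mm thick lid, 35 mm from the lid's centre toward box -x (the robot's side). The top lies 77 mm above the box's underside.
- lid_bar (a joint): Slide of the bar lid, m: 0 shut, 0.105 fully open. It opens by sliding level along the box's +x (away from the robot); about 1.5 N of friction plus light damping; it stays where it is left.
- box_k1: Like box_bar, but its lid carries a round wooden knob 20 mm across and 20 mm tall in place of the bar. To be left shut.
- box_k2: Another like box_k1. To be left shut.
- lid_k1 (a joint): Slide of the lid of box_k1, m: 0 shut. Leave shut.
- lid_k2 (a joint): Slide of the lid of box_k2, m: 0 shut. Leave shut.
- rest: Loose aluminium brush rest standing upright in box_bar, hidden until the lid is open; 0.12 kg. Origin: centre of underside (at start 4 mm above the box's underside); x along its length. Foot 84 x 30 x 8 mm; on it a ridge 18 mm thick (y), 84 mm long, up to z = 40 mm, with three notches 8 mm deep in the top. Grip it across the ridge (y).
- dish: Bystander: white ceramic mixing dish with six wells, 130 x 90 x 18 mm. Origin: centre of its underside.
- brush_stand: Bystander: clear acrylic brush stand, 80 x 120 x 76 mm, with brushes up to 210 mm high. Origin: centre of its underside.
- sculpt_tool: Bystander: stainless sculpting tool about 175 mm long and 8 mm thick, lying on the table. Origin: under its middle; x along it.
There are look-alikes about, which are no part of the job. What is shaped like the box_k1 but yellow is not meant. Leave any red look-alike of the stand alone.

How it is judged:
By the outcome, as a careful person would: the job done as asked, in the order asked, and still so for the second after the job is handed in, with the robot touching nothing.
It also fails if it takes over 72 s, if anything falls off the work surface, if the arm or the gripper's body presses on something with over 40 N, if the wrist force passes 120 N, or if a joint passes its speed limit or range.

## Robot

A 6-joint arm with a two-finger parallel gripper is mounted at the origin on the work surface. World frame = base frame: x ahead of the robot, y to its left, z up, the work surface at z = 0. Lengths are in m, angles in rad, forces in N, time in s.
With the tool pointing down it reaches from about 0.225 to 0.725 m from the base axis. Payload 3.1 kg.
Tool frame: the origin (TCP) lies at the centre of the arm's flange, where the gripper is bolted on; the fingertips stand 173 mm ahead of it and the grasp point (between the pads) lies 155 mm ahead of it; z points along the fingers, y is the direction in which the jaws open and shut (so a half turn about z gives the same grasp; the last joint's range is limited). The gripper opens to 85 mm and grips with 20 to 120 N. Pads are 22 mm wide; open, the fingers measure 114 mm over their backs; the gripper's body (76 mm by 85 mm) begins 54 mm behind the grasp point. The pads swing forward as they close: fully open they stand 13 mm farther back than shut.
Start: joints at [-1.271, 0.048, 0.099, 1.622, 0, 1.443], TCP at [0.218, -0.478, 0.405] pointing down, gripper open.
Joint ranges: [-2.91, 2.91], [-0.99, 1.94], [-1.21, 1.42], [-2.12, 2.29], [-1.49, 1.47], [-3.14, 3.14]. Speed limits (rad/s): [2.79, 2.79, 3.14, 3.14, 3.14, 3.14].

## Interface

Orientations are given as a unit quaternion [w, x, y, z].
In Python, from rig import manip gives the robot as it stands.
- The arm moves only by the tool jog_arm, never from a script. Its argument "commands" is a list of rows, each a list of 7 numbers: the shift along the tool's x, y, z in mm, then the turn, a rotation vector about the tool's x, y, z in degrees, then the opening, from 0 (shut) to 1 (fully open). In form: [[tx, ty, tz, rx, ry, rz, jaw], ...]. A call has 1 to 12 rows; each row shifts and turns the commanded pose from where the row before left it, along the tool's axes as they then stand; what a row does not reach is not made up. A row lasts 1/10 s, in which the tool goes at most 50 mm and 8.59 degrees, less where a joint would pass 70% of its speed; a pose out of reach is approached as far as the arm can. A call with a gripper value outside its range is refused whole. The fingers move at their own pace and stop on an object; the grip force is fixed at half the most. Time passes only in rows, so rows that do not move let the fingers close. It gives the time, the measured TCP pose, the force and the opening at its end, in the units of the state.
- manip.get_obs(): the state, without advancing time (a new reading comes with each control period).
- manip.snapshot(name): name is "scene" or "top"; returns a dict with "color" (400x640x3 uint8, red, green, blue), "depth" (400x640 float32, m along the optical axis (not along the pixel's ray), 0 where there is no reading), "K" (3x3 intrinsics, pixels), "R" (3x3) and "t" (3): a world point X has camera coordinates R X + t. Camera axes: x right, y down, z forward; pixel columns grow to the right and rows downward; lengths in m; the calibration is good to about 2 mm. A picture is of the moment at which its call begins.
- manip.close_job(): hands the job in, once; it reports no verdict.
Trained networks look in a picture, given as the dict that the camera call returned (one of the last four; its "shot" number tells which), for a name from the list of things; names that differ only in an ending like _2 or _b are one class to them, and where a whole thing is asked for, a point or a joint stands for the part that bears it (a point fixed in the world has none). Each returns a list of dicts, best first, with "p" (0 to 1); they miss things now and then, are a little off and sometimes report something else, mostly with a low value. They report only what shows in the picture. A call takes as long as a camera call. They do not tell look-alikes from the thing itself.
- manip.boxes_of(name, picture): "extent" ([left, top, right, bottom] in pixels, round what is visible of it).
- manip.silhouettes(name, picture): "mask" (400x640 bool, what is visible of it) and "extent" ([left, top, right, bottom] in pixels, round what is visible of it).
The state is a dict: "t": time; "joints": joint angles; "joint_velocities": joint speeds; "tau": joint torques, N m; "tcp_pos": TCP position; "tcp_rot": TCP orientation; "force": force on the tool from outside, world axes, zero at the start; "wrist_torque": the same for the moment, N m; "gripper_width": finger opening in m.
Only numpy, scipy, OpenCV 4.12 (cv2) and the standard library are available. Lean on these libraries where they do the work, as an engineer would, in place of code of your own. Each camera call takes 0.05 s, during which the arm holds its last target.

## Working session

There is one attempt and no reset: what is moved stays moved. The work goes in short steps, Python scripts to look and compute and a tool call to move; the robot and the scene stay as the last step left them, time stands still between calls to the robot, and variables do not carry over. Pictures are saved under pics/ and viewed, and the job is handed in when it is done.

Besides the shell and the picture viewer there is one more tool, called as name(argument=value, ...) on one line, values as JSON. jog_arm: Moves the arm, as the interface text tells. Its arguments: {"type":"object","properties":{"commands":{"type":"array","items":{"type":"array","items":{"type":"number"}}}},"required":["commands"]}

```bash
ls; mkdir -p pics; cat > h.py <<'E'
import numpy as np, cv2, pickle
from rig import manip
def snap(name, fn=None):
    p=manip.snapshot(name)
    if fn: cv2.imwrite('pics/'+fn+'.png', p['color'][:,:,::-1])
    return p
def cloud(p):
    d=p['depth']; K=p['K']; v,u=np.mgrid[:400,:640]
    X=np.stack([(u-K[0,2])/K[0,0]*d,(v-K[1,2])/K[1,1]*d,d],-1)
    W=(X-p['t'])@p['R']
    W[d==0]=np.nan
    return W
E
python3 - <<'E'
from h import *
print(manip.get_obs())
for n in ("scene","top"):
    p=snap(n,n+'0')
    pickle.dump(p,open(n+'0.pkl','wb'))
    print(n,p['K'].tolist(),p['R'].round(3).tolist(),p['t'])
    for k in ("stand","tray","box_bar","lid_bar_top","box_k1","rest","dish","brush_stand","sculpt_tool"):
        print(k,[(round(float(b['p']),2),np.round(b['extent']).tolist()) for b in manip.boxes_of(k,p)])
E
```

```text
pics
{'t': 0.0, 'joints': array([-1.27079687e+00,  4.87532460e-02,  9.75692607e-02,  1.62199906e+00,
       -4.02706952e-05,  1.44300255e+00]), 'joint_velocities': array([-0.00134719,  0.00202585, -0.0006027 , -0.00023982, -0.00045516,
        0.00118203]), 'tau': array([-1.84042190e-03, -3.38775015e+01,  3.20018971e+01,  2.03466928e-02,
       -2.83045966e-05,  1.47560065e-06]), 'tcp_pos': array([ 0.21772717, -0.47749258,  0.40350105]), 'tcp_rot': array([-1.18720574e-03,  9.77210502e-01,  2.12269192e-01, -1.22685354e-04]), 'force': array([0.75513547, 0.46771226, 0.49838622]), 'wrist_torque': array([ 0.00187141,  0.01024259, -0.01243895]), 'gripper_width': 0.08550665414934151}
scene [[478.8247104082708, 0.0, 316.06769982074445], [0.0, 478.8247104082708, 195.93391951981792], [0.0, 0.0, 1.0]] [[0.817, 0.576, -0.016], [0.353, -0.523, -0.776], [-0.455, 0.629, -0.631]] [-0.48827464 -0.10795536  1.64643364]
stand [(0.77, [203.0, 245.0, 288.0, 292.0]), (0.56, [106.0, 249.0, 200.0, 330.0]), (0.49, [315.0, 162.0, 364.0, 205.0]), (0.27, [319.0, 160.0, 360.0, 191.0])]
tray [(0.56, [201.0, 202.0
[... 416 characters left out ...]
[0.0, 0.0, 1.0]] [[-0.006, -1.0, 0.011], [-0.991, 0.005, -0.134], [0.133, -0.012, -0.991]] [0.0323945  0.58127601 1.0530456 ]
stand [(0.66, [450.0, 233.0, 508.0, 295.0]), (0.64, [247.0, 192.0, 280.0, 235.0]), (0.56, [380.0, 201.0, 428.0, 252.0])]
tray []
box_bar [(0.79, [242.0, 192.0, 281.0, 234.0])]
lid_bar_top [(0.9, [243.0, 198.0, 284.0, 232.0])]
box_k1 [(0.92, [206.0, 193.0, 249.0, 236.0]), (0.91, [271.0, 256.0, 315.0, 303.0]), (0.7, [282.0, 191.0, 318.0, 232.0])]
rest [(0.31, [248.0, 192.0, 281.0, 232.0]), (0.29, [378.0, 197.0, 429.0, 253.0])]
dish [(0.84, [316.0, 120.0, 360.0, 154.0])]
brush_stand [(0.76, [124.0, 168.0, 195.0, 200.0])]
sculpt_tool [(0.51, [347.0, 198.0, 359.0, 260.0])]
```

View pics/scene0.png

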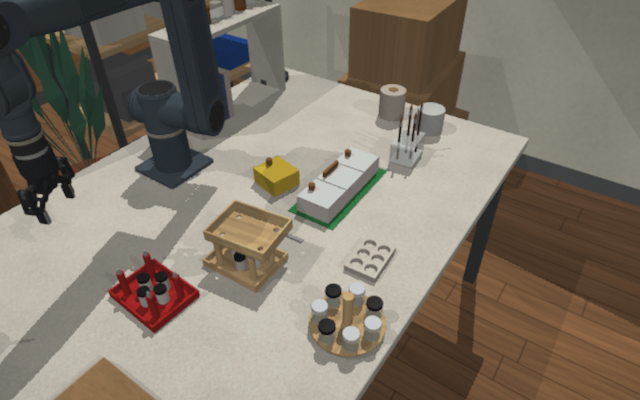

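View pics/top0.png

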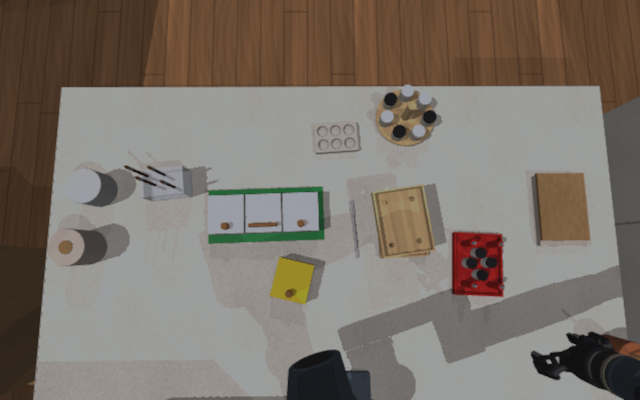

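```bash
python3 - <<'E'
from h import *
p=pickle.load(open('top0.pkl','rb'))
c=p['color'][180:315,190:520,::-1]
cv2.imwrite('pics/topz.png',cv2.resize(c,(792,324),interpolation=cv2.INTER_CUBIC))
p=pickle.load(open('scene0.pkl','rb'))
c=p['color'][190:310,190:350,::-1]
cv2.imwrite('pics/scenez.png',cv2.resize(c,(800,600),interpolation=cv2.INTER_CUBIC))
E
```

```text
(no output)
```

View pics/topz.png

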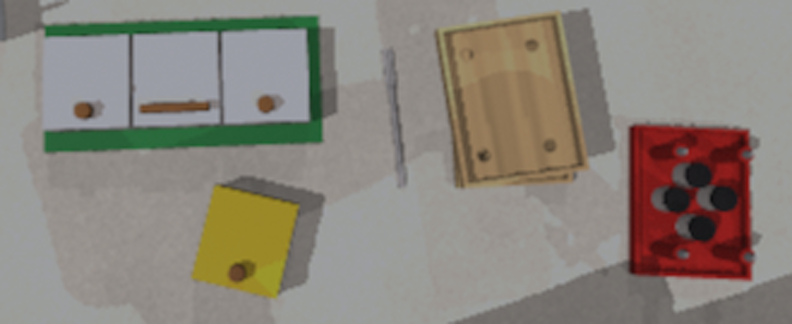

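View pics/scenez.png

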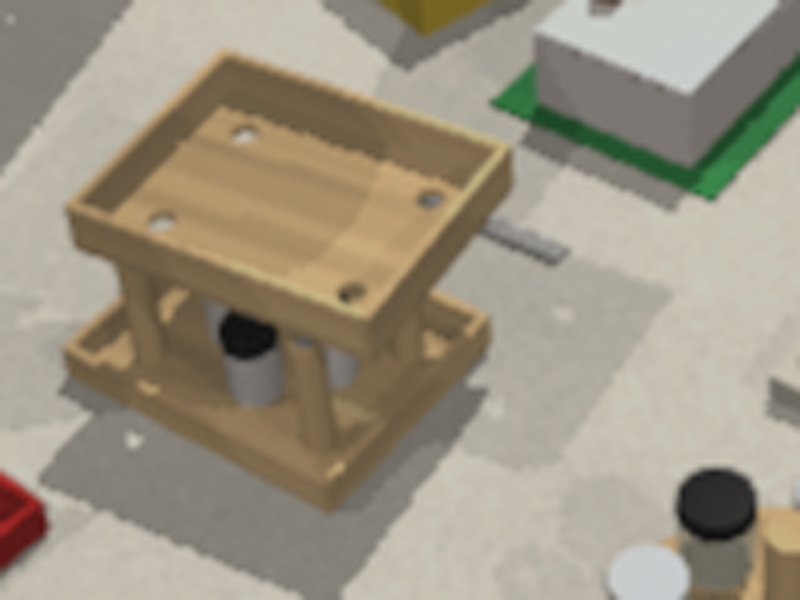

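The top view shows the row of boxes on the mat: the bar lid is the middle box at (263,213), with knob boxes at (226,213) and (300,212). The yellow look-alike is at (293,280), the tray at (405,222), the red look-alike stand at (478,264) and the sculpting tool at (354,228). Next I'll measure the tray and stand.

```bash
python3 - <<'E'
from h import *
pt=pickle.load(open('top0.pkl','rb')); ps=pickle.load(open('scene0.pkl','rb'))
def proj(p,X):
    c=X@p['R'].T+p['t']; q=c@p['K'].T; return q[:,:2]/q[:,2:]
Wt,Ws=cloud(pt),cloud(ps)
print('tray px',Wt[222,405], 'box',Wt[205,263],'stool',Wt[228,354])
for nm,W in(('top',Wt),('scene',Ws)):
    P=W.reshape(-1,3); P=P[~np.isnan(P[:,0])]
    c=np.array([0.43,-0.2])if 0 else Wt[222,405][:2]
    m=(abs(P[:,0]-c[0])<.16)&(abs(P[:,1]-c[1])<.125); Q=P[m]
    print(nm,np.histogram(Q[:,2],bins=np.arange(-.01,.15,.005)))
    r=Q[(Q[:,2]>.115)&(Q[:,2]<.135)]
    print('rim',len(r),np.median(r[:,2]),cv2.minAreaRect((r[:,:2]*1000).astype(np.float32)))
    r=Q[(Q[:,2]>.093)&(Q[:,2]<.108)]
    print('floor',len(r),np.median(r[:,2]),cv2.minAreaRect((r[:,:2]*1000).astype(np.float32)))
    r=Q[(Q[:,2]>.006)&(Q[:,2]<.04)]
    print('base',len(r),np.percentile(r[:,2],[5,50,95]),cv2.minAreaRect((r[:,:2]*1000).astype(np.float32)))
    m=(P[:,2]>.045)&(P[:,2]<.075)&(P[:,0]>.3)&(P[:,0]<.7)&(P[:,1]>-.05)&(P[:,1]<.4)
    r=P[m]; print('boxes',len(r))
    r=P[(abs(P[:,2]-.057)<.006)&(P[:,0]>.25)&(P[:,0]<.7)&(P[:,1]>0)&(P[:,1]<.45)]
    print(np.percentile(r,[0,1,50,99,100],axis=0).round(3))
E
```

```text
tray px [ 0.51100858 -0.1905165   0.10296256] box [0.56508506 0.20390269 0.05787858] stool [ 0.50088904 -0.0594612   0.00973403]
top (array([  24, 1987, 2964,  171,   10,   13,   59,    8,    0,    0,    0,
          2,    1,    2,    0,    3,    0,    5,    2,    0,    8,  615,
       2153,  134,   71,   69,  243,  265,    1,    0,    0]), array([-0.01 , -0.005,  0.   ,  0.005,  0.01 ,  0.015,  0.02 ,  0.025,
        0.03 ,  0.035,  0.04 ,  0.045,  0.05 ,  0.055,  0.06 ,  0.065,
        0.07 ,  0.075,  0.08 ,  0.085,  0.09 ,  0.095,  0.1  ,  0.105,
        0.11 ,  0.115,  0.12 ,  0.125,  0.13 ,  0.135,  0.14 ,  0.145]))
rim 578 0.12475825356381243 ((514.5880737304688, -182.2510986328125), (180.01101684570312, 141.36532592773438), 8.183308601379395)
floor 2884 0.10149897763777246 ((514.230224609375, -179.6973876953125), (177.38734436035156, 136.1947021484375), 8.099356651306152)
base 174 [0.0061814  0.01116295 0.02479275] ((506.28582763671875, -186.06423950195312), (308.04302978515625, 239.42422485351562), 0.5981517434120178)
boxes 5446
[[0.292 0.044 0.051]
 [0.303 0.05  0.054]
 [0.5
[... 388 characters left out ...]
05 ,  0.055,  0.06 ,  0.065,
        0.07 ,  0.075,  0.08 ,  0.085,  0.09 ,  0.095,  0.1  ,  0.105,
        0.11 ,  0.115,  0.12 ,  0.125,  0.13 ,  0.135,  0.14 ,  0.145]))
rim 720 0.12139080790705833 ((515.1463012695312, -179.8954620361328), (183.67430114746094, 145.57090759277344), 7.712433338165283)
floor 2235 0.0995956866915173 ((515.7108764648438, -181.39849853515625), (183.03948974609375, 142.16429138183594), 7.89668607711792)
base 997 [0.00652594 0.01740713 0.03419256] ((506.8398742675781, -199.28775024414062), (183.71205139160156, 143.49526977539062), 2.53914475440979)
boxes 3043
[[0.289 0.043 0.051]
 [0.305 0.048 0.051]
 [0.54  0.154 0.057]
 [0.654 0.433 0.062]
 [0.681 0.441 0.063]]
```

```bash
python3 - <<'E'
from h import *
pt=pickle.load(open('top0.pkl','rb')); ps=pickle.load(open('scene0.pkl','rb'))
for p in (pt,ps):
    W=cloud(p); c=p['color'].astype(int); hsv=cv2.cvtColor(p['color'],cv2.COLOR_RGB2HSV)
    reg=(W[...,0]>.3)&(W[...,0]<.72)&(W[...,1]>0)&(W[...,1]<.5)
    m=reg&(abs(W[...,2]-.058)<.008)&(hsv[...,1]<60)
    n,l,s,_=cv2.connectedComponentsWithStats(m.astype(np.uint8)); k=1+np.argmax(s[1:,4])
    r=W[l==k]; print('lids',len(r),np.median(r[:,2]),cv2.minAreaRect((r[:,:2]*1000).astype(np.float32)))
    m=reg&(W[...,2]>.068)&(W[...,2]<.09)
    n,l,s,_=cv2.connectedComponentsWithStats(m.astype(np.uint8))
    for k in range(1,n):
        r=W[l==k]
        if len(r)>3: print(len(r),np.mean(r,0).round(4),cv2.minAreaRect((r[:,:2]*1000).astype(np.float32)),r[:,2].max())
p=ps;W=cloud(p);c=p['color'][140:240,230:400,::-1]
cv2.imwrite('pics/boxz.png',cv2.resize(c,(800,470),interpolation=cv2.INTER_CUBIC))
E
```

```text
lids 2579 0.0604949813606291 ((546.32421875, 149.7475128173828), (109.87150573730469, 207.35061645507812), 1.7837014198303223)
685 [0.6346 0.4617 0.0762] ((635.8319702148438, 465.3111877441406), (80.41807556152344, 75.62089538574219), 5.8604021072387695) 0.08938337721141719
39 [0.5129 0.0948 0.08  ] ((513.1232299804688, 94.53971099853516), (17.506921768188477, 17.694746017456055), 45.86033630371094) 0.08394971531333766
47 [0.5067 0.3063 0.0791] ((507.30230712890625, 306.94207763671875), (18.999418258666992, 17.30057144165039), 86.1796646118164) 0.08439731817496773
112 [0.5096 0.2004 0.0796] ((510.0086669921875, 201.3094482421875), (9.971723556518555, 79.61783599853516), 2.031130790710449) 0.0864911618770185
44 [0.3214 0.1276 0.0768] ((321.5090637207031, 128.16407775878906), (19.05350112915039, 16.32976722717285), 89.27283477783203) 0.08175800668060423
lids 2080 0.05765457983563064 ((545.3192138671875, 205.7337188720703), (116.17987060546875, 323.4388427734375), 1.9293503761291504)
292 [0.6393 0.4594 0.0739] ((637.8076171875, 463.9006652832031), (81.31173706054688, 79.35846710205078), 7.255401611328125) 0.0897427222367462
26 [0.5103 0.3058 0.0758] ((508.0494079589844, 306.8594665527344), (16.363380432128906, 19.462989807128906), 32.65501022338867) 0.08175156172994252
25 [0.3235 0.1284 0.0735] ((322.81231689453125, 129.8363494873047), (17.302749633789062, 17.50029754638672), 25.994356155395508) 0.08004284498726376
83 [0.5131 0.2    0.0756] ((511.55682373046875, 201.53932189941406), (11.682372093200684, 78.38211822509766), 0.6516281962394714) 0.08096689496720132
35 [0.5155 0.096  0.0748] ((515.1526489257812, 97.36886596679688), (19.72023582458496, 18.427019119262695), 50.5765266418457) 0.0812270296274661
```

```bash
cat >> h.py <<'E'
from scipy.spatial.transform import Rotation as Rn
S=np.array([.5066,-.2003]); TH=2.54
def st(x,y,S=S,th=TH):
    a=np.radians(th); return S+np.array([np.cos(a)*x-np.sin(a)*y, np.sin(a)*x+np.cos(a)*y])/1000
def to(pos,ang=None):
    """print turn about tool z, then shift in tool axes after turn"""
    o=manip.get_obs(); q=o['tcp_rot']; R=Rn.from_quat([q[1],q[2],q[3],q[0]]).as_matrix()
    a=np.degrees(np.arctan2(R[1,0],R[0,0]))
    if ang is None: ang=a
    rz=-((ang-a+180)%360-180)
    t=np.radians(ang); d=(np.array(pos)-o['tcp_pos'])*1000
    c,s=np.cos(t),np.sin(t)
    print('t %.2f pos %s ang %.2f tilt %s F %s w %.4f'%(o['t'],o['tcp_pos'].round(4),a,R[:2,2].round(4),o['force'].round(1),o['gripper_width']))
    print('world target',np.round(pos,4),'rz',round(rz,2),'shift',np.round([c*d[0]+s*d[1], s*d[0]-c*d[1], -d[2]],1))
E
python3 - <<'E'
from h import *
p=st(137,10); to([*p,.265],2.54)
E
```

```text
t 1.00 pos [ 0.2178 -0.4777  0.4047] ang 24.51 tilt [-0. -0.] F [0.6 0.6 0.2] w 0.0851
world target [ 0.643  -0.1842  0.265 ] rz 21.97 shift [ 437.8 -274.3  139.7]
```

jog_arm(commands=[[0, 0, 0, 0, 0, 7.33, 1], [0, 0, 0, 0, 0, 7.32, 1], [0, 0, 0, 0, 0, 7.32, 1], [36, -23, 0, 0, 0, 0, 1], [36, -23, 0, 0, 0, 0, 1], [36, -23, 0, 0, 0, 0, 1], [36, -23, 0, 0, 0, 0, 1], [36, -23, 0, 0, 0, 0, 1], [36, -23, 0, 0, 0, 0, 1], [36, -23, 0, 0, 0, 0, 1], [36, -23, 0, 0, 0, 0, 1], [36, -23, 0, 0, 0, 0, 1]])

```text
t: 2.2
tcp_pos: [0.5336, -0.2553, 0.4048]
tcp_rot: [0.0, 1.0, 0.022, 0.0]
force: [0.5, -0.1, -0.0]
gripper_width: 0.0856
```

```bash
python3 - <<'E'
from h import *
p=st(137,10); to([*p,.265],2.54)
E
```

```text
t 2.20 pos [ 0.5336 -0.2553  0.4048] ang 2.55 tilt [ 0.0003 -0.0004] F [ 0.5 -0.1 -0. ] w 0.0856
world target [ 0.643  -0.1842  0.265 ] rz 0.01 shift [112.5 -66.1 139.8]
```

jog_arm(commands=[[38, -22, 0, 0, 0, 0, 1], [38, -22, 0, 0, 0, 0, 1], [37, -22, 0, 0, 0, 0, 1], [0, 0, 40, 0, 0, 0, 1], [0, 0, 40, 0, 0, 0, 1], [0, 0, 40, 0, 0, 0, 1], [0, 0, 20, 0, 0, 0, 1], [0, 0, 0, 0, 0, 0, 1]])

```text
t: 3.0
tcp_pos: [0.6405, -0.1848, 0.2589]
tcp_rot: [-0.002, 1.0, 0.022, -0.005]
force: [-1.2, -0.3, 0.3]
gripper_width: 0.0856
```

```bash
python3 - <<'E'
from h import *
p=st(90+14+4,10); to([*p,.265],2.54)
p=snap('scene')
c=p['color'][170:310,180:380,::-1]
cv2.imwrite('pics/s1.png',cv2.resize(c,(800,560),interpolation=cv2.INTER_CUBIC))
W=cloud(p); 
# finger tips: points above tray region
r=W[170:310,180:380].reshape(-1,3); r=r[(abs(r[:,0]-.643)<.06)&(abs(r[:,1]+.184)<.075)&(r[:,2]>.06)]
h,b=np.histogram(r[:,2],bins=np.arange(.06,.2,.005)); print(h)
E
```

```text
t 3.00 pos [ 0.6405 -0.1848  0.2589] ang 2.55 tilt [-0.0095  0.0038] F [-1.2 -0.3  0.3] w 0.0856
world target [ 0.6141 -0.1855  0.265 ] rz 0.01 shift [-26.5  -0.4  -6.1]
[ 0  0  0  0  0  0  9 27 49 38 52 37 54 22 23 14 25 39 73 45 59 47 58 54
 60 68 50 85]
```

View pics/s1.png

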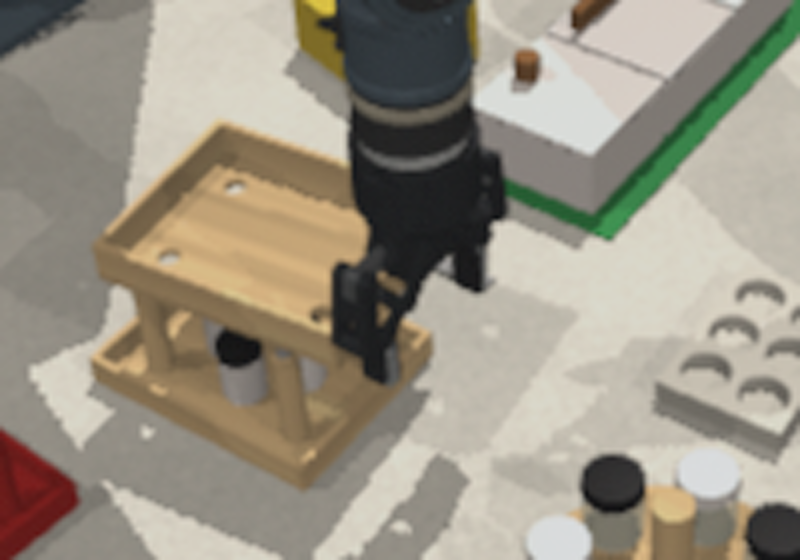

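The fingers sit just beyond the tray's +x side, with the tips around z 0.095. Now I'll push slowly toward -x.

jog_arm(commands=[[0, 0, 0, 0, 0, 0, 1], [-4, 0, 0, 0, 0, 0, 1], [-4, 0, 0, 0, 0, 0, 1], [-4, 0, 0, 0, 0, 0, 1], [0, 0, 0, 0, 0, 0, 1]])

```text
t: 3.55
tcp_pos: [0.6299, -0.1863, 0.2657]
tcp_rot: [0.0, 1.0, 0.022, 0.0]
force: [-0.5, -0.7, -0.1]
gripper_width: 0.0852
```

```bash
cat >> h.py <<'E'
def meas(save=None):
    for nm in ('scene','top'):
        p=snap(nm); W=cloud(p); hsv=cv2.cvtColor(p['color'],cv2.COLOR_RGB2HSV)
        wood=(hsv[...,0]>8)&(hsv[...,0]<28)&(hsv[...,1]>60)
        reg=(abs(W[...,0]-.512)<.125)&(abs(W[...,1]+.19)<.105)&wood
        for lab,lo,hi in (('tray',.07,.14),('base',.006,.04)):
            r=W[reg&(W[...,2]>lo)&(W[...,2]<hi)]
            if len(r)>50:
                print(nm,lab,len(r),'z95 %.4f'%np.percentile(r[:,2],95),np.round(np.hstack([np.ravel(x) for x in cv2.minAreaRect((r[:,:2]*1000).astype(np.float32))]),1))
        if save:
            c=p['color'][170:310,180:380] if nm=='scene' else p['color'][150:300,340:540]
            cv2.imwrite('pics/%s_%s.png'%(save,nm),cv2.resize(c[:,:,::-1],None,fx=4,fy=4,interpolation=cv2.INTER_CUBIC))
        yield p
E
python3 - <<'E'
from h import *
to([*st(108,10),.264],2.54)
list(meas('s2'))
E
```

```text
t 3.55 pos [ 0.6299 -0.1863  0.2657] ang 2.52 tilt [ 0.0009 -0.0004] F [-0.5 -0.7 -0.1] w 0.0852
world target [ 0.6141 -0.1855  0.264 ] rz -0.02 shift [-15.8  -1.5   1.7]
scene tray 2445 z95 0.1230 [ 516.  -181.9  182.5  143.1    7.8]
scene base 788 z95 0.0310 [ 506.5 -199.9  184.5  142.8    2.7]
top tray 920 z95 0.1264 [ 529.8 -156.2  139.4   94.3    7.9]
```

View pics/s2_top.png

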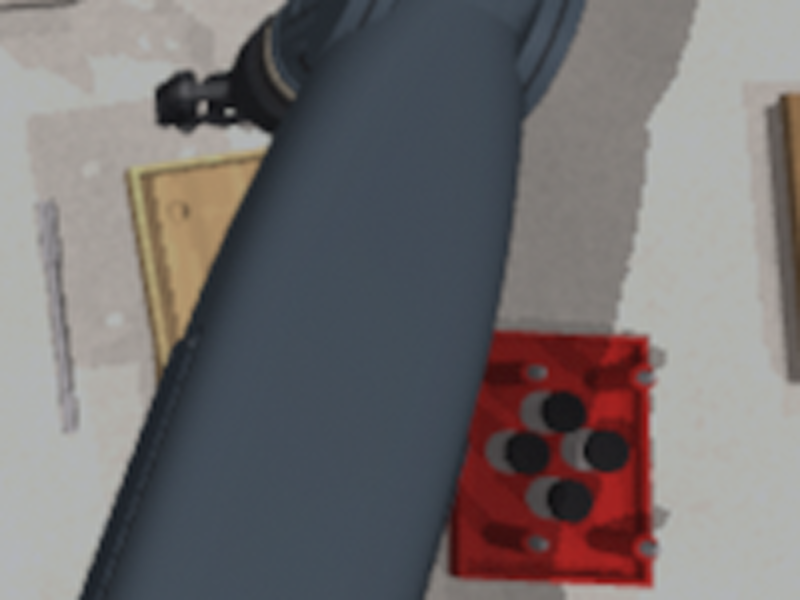

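jog_arm(commands=[[-4, 0, 0, 0, 0, 0, 1], [-4, 0, 0, 0, 0, 0, 1], [-3, 0, 0, 0, 0, 0, 1], [0, 0, 0, 0, 0, 0, 1]])

```text
t: 4.05
tcp_pos: [0.6189, -0.1867, 0.2647]
tcp_rot: [-0.0, 1.0, 0.022, -0.0]
force: [-0.9, 0.1, -1.0]
gripper_width: 0.0856
```

```bash
python3 - <<'E'
from h import *
to([*st(108,10),.264],2.54)
next(meas('s3'))
E
```

```text
t 4.05 pos [ 0.6189 -0.1867  0.2647] ang 2.53 tilt [-0.0003  0.    ] F [-0.9  0.1 -1. ] w 0.0856
world target [ 0.6141 -0.1855  0.264 ] rz -0.01 shift [-4.8 -1.3  0.7]
scene tray 2366 z95 0.1232 [ 524.5 -180.6  205.4  142.     7.1]
scene base 809 z95 0.0320 [ 507.6 -200.   185.2  142.     2.4]
```

View pics/s3_scene.png

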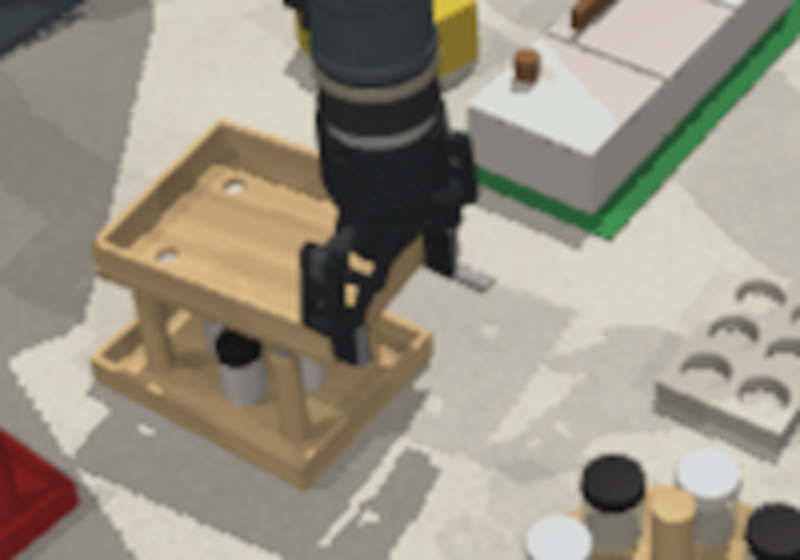

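```bash
cat >> h.py <<'E'
def edges(p,zrim=.125,S=S,th=TH):
    """tray pose in stand frame from rim by optimisation of outline against rim points (-x and -y walls robustly)"""
    from scipy.optimize import least_squares
    W=cloud(p); hsv=cv2.cvtColor(p['color'],cv2.COLOR_RGB2HSV)
    wood=(hsv[...,0]>8)&(hsv[...,0]<28)&(hsv[...,1]>50)
    a=np.radians(th); d=(W[...,:2]-S)*1000
    x=np.cos(a)*d[...,0]+np.sin(a)*d[...,1]; y=-np.sin(a)*d[...,0]+np.cos(a)*d[...,1]
    m=wood&(abs(W[...,2]-zrim+.002)<.008)&(abs(x)<130)&(abs(y)<110)
    q=np.stack([x[m],y[m]],1)
    def res(v):
        c,s=np.cos(v[2]),np.sin(v[2]); e=q-v[:2]
        u=c*e[:,0]+s*e[:,1]; w=-s*e[:,0]+c*e[:,1]
        # distance to rim centre-line rectangle 175x135
        dx=abs(u)-87.5; dy=abs(w)-67.5
        sd=np.where((dx>0)&(dy>0),np.hypot(dx,dy),np.maximum(dx,dy))
        return np.maximum(abs(sd)-2,0)
    best=min((least_squares(res,[x0,y0,t0],loss='soft_l1',f_scale=1.5) for x0 in(0,10) for y0 in (0,18) for t0 in (0,.1)),key=lambda r:r.cost)
    print('tray in stand: x %.1f y %.1f yaw %.2f deg n %d cost %.0f zmed %.4f'%(best.x[0],best.x[1],np.degrees(best.x[2]),len(q),best.cost,np.median(W[...,2][m])))
    return best.x
E
python3 - <<'E'
from h import *
for f in('scene0','top0'): edges(pickle.load(open(f+'.pkl','rb')))
edges(snap('scene'))
E
```

```text
tray in stand: x 10.0 y 19.0 yaw 5.39 deg n 698 cost 158 zmed 0.1212
tray in stand: x 8.5 y 18.4 yaw 5.61 deg n 526 cost 19 zmed 0.1247
tray in stand: x 8.5 y 19.3 yaw 5.28 deg n 470 cost 259 zmed 0.1216
```

jog_arm(commands=[[-3, 0, 0, 0, 0, 0, 1], [-3, 0, 0, 0, 0, 0, 1], [-2, 0, 0, 0, 0, 0, 1], [0, 0, 0, 0, 0, 0, 1]])

```text
t: 4.55
tcp_pos: [0.611, -0.187, 0.2648]
tcp_rot: [-0.0, 1.0, 0.022, -0.0]
force: [-0.4, 0.2, -0.7]
gripper_width: 0.0852
```

```bash
python3 - <<'E'
from h import *
to([*st(104,10),.264],2.54)
edges(snap('scene'))
E
```

```text
t 4.55 pos [ 0.611  -0.187   0.2648] ang 2.53 tilt [-0.0003  0.    ] F [-0.4  0.2 -0.7] w 0.0852
world target [ 0.6101 -0.1857  0.264 ] rz -0.01 shift [-0.9 -1.3  0.8]
tray in stand: x 2.5 y 21.2 yaw 4.11 deg n 468 cost 231 zmed 0.1212
```

jog_arm(commands=[[-2, 0, 0, 0, 0, 0, 1], [-2, 0, 0, 0, 0, 0, 1], [0, 0, 0, 0, 0, 0, 1]])

```text
t: 4.9
tcp_pos: [0.6071, -0.1872, 0.2648]
tcp_rot: [0.0, 1.0, 0.022, -0.0]
force: [0.5, 0.4, 0.9]
gripper_width: 0.0856
```

```bash
python3 - <<'E'
from h import *
to([*st(104,10),.264],2.54)
edges(next(meas('s5')))
E
```

```text
t 4.90 pos [ 0.6071 -0.1872  0.2648] ang 2.53 tilt [-0.0001 -0.0001] F [0.5 0.4 0.9] w 0.0856
world target [ 0.6101 -0.1857  0.264 ] rz -0.01 shift [ 3.  -1.3  0.8]
scene tray 2299 z95 0.1232 [ 514.8 -178.4  206.3  144.1    5.1]
scene base 850 z95 0.0338 [ 507.1 -200.8  185.   142.4    2.5]
tray in stand: x -0.8 y 22.3 yaw 3.55 deg n 454 cost 297 zmed 0.1213
```

View pics/s5_scene.png

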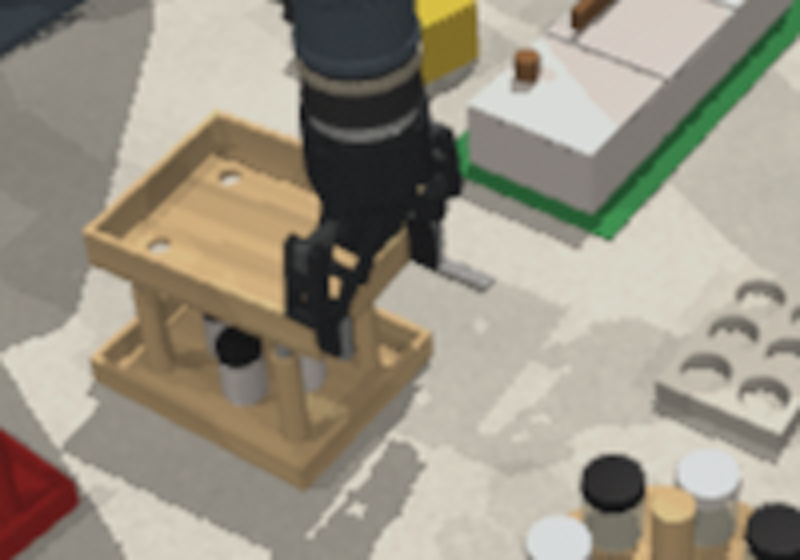

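jog_arm(commands=[[10, 0, 0, 0, 0, 0, 1], [20, 0, 0, 0, 0, 0, 1], [0, 0, -40, 0, 0, 0, 1], [0, 0, -45, 0, 0, 0, 1], [0, -45, 0, 0, 0, 0, 1], [0, -45, 0, 0, 0, 0, 1], [0, -45, 0, 0, 0, 0, 1]])

```text
t: 5.65
tcp_pos: [0.6311, -0.05, 0.3505]
tcp_rot: [0.0, 1.0, 0.021, 0.0]
force: [1.0, 0.3, 0.3]
gripper_width: 0.0858
```

```bash
python3 - <<'E'
from h import *
print(manip.get_obs()['joints'].round(2))
for p in meas('s6'): edges(p)
to([*st(0,130),.33],92.54)
to([*st(0,130),.33],-87.46)
E
```

```text
[-0.18  0.33  0.31  1.55  0.    2.91]
scene tray 3269 z95 0.1235 [ 504.6 -177.7  183.7  143.3    5.6]
scene base 881 z95 0.0326 [ 507.3 -200.   182.9  144.4    2.2]
tray in stand: x -1.2 y 22.0 yaw 3.58 deg n 702 cost 145 zmed 0.1215
top tray 1847 z95 0.1256 [ 504.9 -203.3  179.3   94.1    4.3]
tray in stand: x -2.4 y 21.8 yaw 3.44 deg n 278 cost 7 zmed 0.1247
t 5.75 pos [ 0.6307 -0.0456  0.3502] ang 2.92 tilt [-0.0007  0.0028] F [ 0.2 -0.8  0.3] w 0.0858
world target [ 0.5008 -0.0704  0.33  ] rz -89.62 shift [ -19.  -130.8   20.2]
t 5.75 pos [ 0.6307 -0.0456  0.3502] ang 2.92 tilt [-0.0007  0.0028] F [ 0.2 -0.8  0.3] w 0.0858
world target [ 0.5008 -0.0704  0.33  ] rz 90.38 shift [ 19.  130.8  20.2]
```

View pics/s6_top.png

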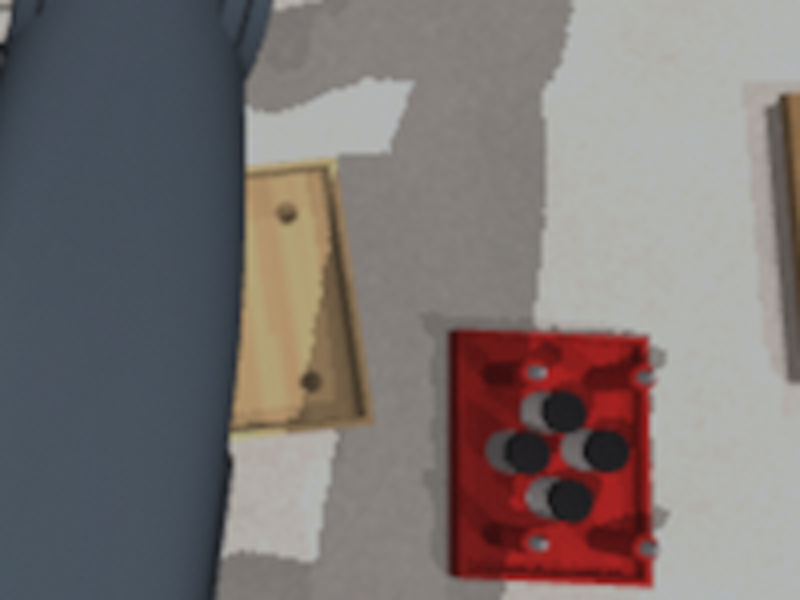

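jog_arm(commands=[[0, 0, 0, 0, 0, -8.15, 1], [0, 0, 0, 0, 0, -8.15, 1], [0, 0, 0, 0, 0, -8.15, 1], [0, 0, 0, 0, 0, -8.15, 1], [0, 0, 0, 0, 0, -8.15, 1], [0, 0, 0, 0, 0, -8.15, 1], [0, 0, 0, 0, 0, -8.15, 1], [0, 0, 0, 0, 0, -8.15, 1], [0, 0, 0, 0, 0, -8.15, 1], [0, 0, 0, 0, 0, -8.15, 1], [0, 0, 0, 0, 0, -8.12, 1], [0, -40, 0, 0, 0, 0, 1]])

```text
t: 6.95
tcp_pos: [0.5938, -0.0533, 0.3457]
tcp_rot: [-0.001, 0.693, 0.721, -0.001]
force: [-0.8, -0.1, 0.0]
gripper_width: 0.0853
```

```bash
python3 - <<'E'
from h import *
to([*st(0,118),.264],92.54)
E
```

```text
t 6.95 pos [ 0.5938 -0.0533  0.3457] ang 92.30 tilt [-0.003   0.0006] F [-0.8 -0.1  0. ] w 0.0853
world target [ 0.5014 -0.0824  0.264 ] rz -0.24 shift [-25.  -93.6  81.7]
```

jog_arm(commands=[[-12, -46, 0, 0, 0, 0, 1], [-12, -46, 0, 0, 0, 0, 1], [0, 0, 0, 0, 0, -0.2, 1], [0, 0, 40, 0, 0, 0, 1], [0, 0, 40, 0, 0, 0, 1], [0, 0, 0, 0, 0, 0, 1], [0, 0, 0, 0, 0, 0, 1]])

```text
t: 7.65
tcp_pos: [0.5001, -0.08, 0.2694]
tcp_rot: [-0.001, 0.692, 0.721, -0.001]
force: [-0.1, 0.1, 1.3]
gripper_width: 0.0854
```

```bash
python3 - <<'E'
from h import *
to([*st(0,90),.264],92.54)
p=next(meas('s7')); edges(p)
E
```

```text
t 7.65 pos [ 0.5001 -0.08    0.2694] ang 92.35 tilt [-0.0024  0.0006] F [-0.1  0.1  1.3] w 0.0854
world target [ 0.5026 -0.1104  0.264 ] rz -0.19 shift [-30.5   1.2   5.4]
scene tray 3259 z95 0.1233 [ 504.3 -179.   184.2  144.1    5.4]
scene base 857 z95 0.0335 [ 506.1 -201.   186.3  142.     3.2]
tray in stand: x -1.2 y 21.9 yaw 3.38 deg n 697 cost 161 zmed 0.1214
```

View pics/s7_scene.png

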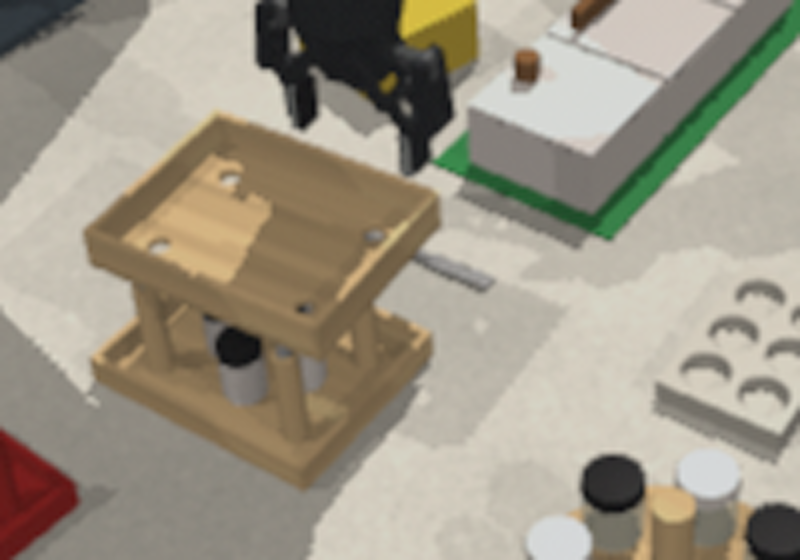

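jog_arm(commands=[[-6, 0, 4, 0, 0, 0, 1], [-6, 0, 0, 0, 0, 0, 1], [-4, 0, 0, 0, 0, 0, 1], [-4, 0, 0, 0, 0, 0, 1], [-4, 0, 0, 0, 0, 0, 1], [-4, 0, 0, 0, 0, 0, 1], [0, 0, 0, 0, 0, 0, 1]])

```text
t: 8.4
tcp_pos: [0.5014, -0.1085, 0.2657]
tcp_rot: [0.0, 0.693, 0.721, -0.0]
force: [-0.4, -0.1, 0.0]
gripper_width: 0.0853
```

```bash
python3 - <<'E'
from h import *
to([*st(0,80),.264],92.54)
p=next(meas('s8')); edges(p)
E
```

```text
t 8.40 pos [ 0.5014 -0.1085  0.2657] ang 92.31 tilt [-0.0004 -0.001 ] F [-0.4 -0.1  0. ] w 0.0853
world target [ 0.5031 -0.1204  0.264 ] rz -0.23 shift [-11.9   1.2   1.7]
scene tray 3267 z95 0.1234 [ 501.  -190.5  184.1  145.3    2.6]
scene base 847 z95 0.0326 [ 507.1 -200.7  183.7  141.7    3.4]
tray in stand: x -4.6 y 9.7 yaw 0.48 deg n 706 cost 153 zmed 0.1213
```

View pics/s8_scene.png

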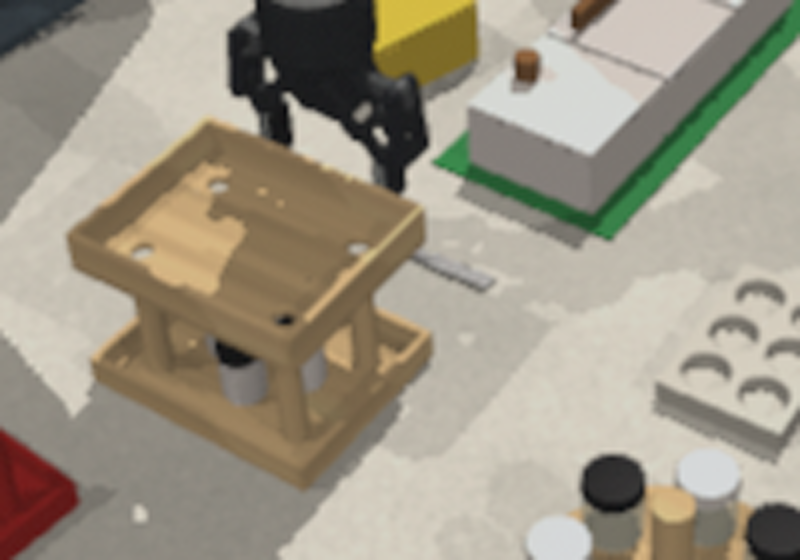

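jog_arm(commands=[[15, 0, 0, 0, 0, 0, 1], [0, 0, -42, 0, 0, 0, 1], [0, 0, -42, 0, 0, 8.2, 1], [0, 0, 0, 0, 0, 8.2, 1], [0, 0, 0, 0, 0, 8.2, 1], [0, 0, 0, 0, 0, 8.2, 1], [0, 0, 0, 0, 0, 8.2, 1], [0, 0, 0, 0, 0, 8.2, 1], [0, 0, 0, 0, 0, 8.2, 1], [0, 0, 0, 0, 0, 8.2, 1], [0, 0, 0, 0, 0, 8.2, 1], [0, 0, 0, 0, 0, 8.2, 1]])

```text
t: 9.65
tcp_pos: [0.5005, -0.0919, 0.3492]
tcp_rot: [-0.0, 0.996, 0.088, -0.001]
force: [0.9, 0.4, -1.1]
gripper_width: 0.0851
```

```bash
python3 - <<'E'
from h import *
to([*st(-122,10),.264],2.54)
E
```

```text
t 9.65 pos [ 0.5005 -0.0919  0.3492] ang 10.05 tilt [-0.0014  0.0001] F [ 0.9  0.4 -1.1] w 0.0851
world target [ 0.3843 -0.1957  0.264 ] rz 7.51 shift [-120.7   98.6   85.2]
```

jog_arm(commands=[[0, 0, 0, 0, 0, 7.7, 1], [-40, 32.5, 0, 0, 0, 0, 1], [-40, 33, 0, 0, 0, 0, 1], [-40, 33, 0, 0, 0, 0, 1], [0, 0, 0, 0, 0, 0, 1], [0, 0, 42, 0, 0, 0, 1], [0, 0, 42, 0, 0, 0, 1], [0, 0, 0, 0, 0, 0, 1], [0, 0, 0, 0, 0, 0, 1]])

```text
t: 10.55
tcp_pos: [0.3892, -0.1922, 0.2651]
tcp_rot: [-0.001, 1.0, 0.024, -0.001]
force: [0.0, 0.4, 1.3]
gripper_width: 0.0852
```

```bash
python3 - <<'E'
from h import *
to([*st(-102,10),.264],2.54)
p=next(meas('s9')); edges(p)
E
```

```text
t 10.55 pos [ 0.3892 -0.1922  0.2651] ang 2.72 tilt [-0.0025  0.0019] F [0.  0.4 1.3] w 0.0852
world target [ 0.4043 -0.1948  0.264 ] rz 0.18 shift [14.9  3.3  1.1]
scene tray 3265 z95 0.1233 [ 494.4 -192.1  197.5  144.3    3.4]
scene base 846 z95 0.0324 [ 507.6 -199.6  183.3  142.9    1.9]
tray in stand: x -4.6 y 9.6 yaw 0.51 deg n 696 cost 122 zmed 0.1214
```

View pics/s9_scene.png

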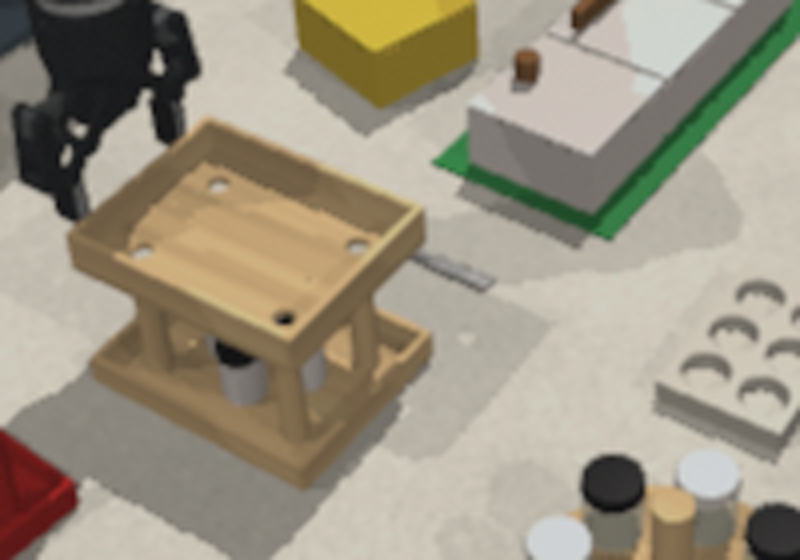

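jog_arm(commands=[[5, 2, 0, 0, 0, 0, 1], [4, 0, 0, 0, 0, 0, 1], [2, 0, 0, 0, 0, 0, 1], [2, 0, 0, 0, 0, 0, 1], [2, 0, 0, 0, 0, 0, 1], [0, 0, 0, 0, 0, 0, 1]])

```text
t: 11.2
tcp_pos: [0.4049, -0.1947, 0.2658]
tcp_rot: [0.0, 1.0, 0.023, 0.0]
force: [-0.2, -0.5, 0.5]
gripper_width: 0.0855
```

```bash
python3 - <<'E'
from h import *
to([*st(-102,10),.264],2.54)
p=next(meas('s10')); edges(p)
E
```

```text
t 11.20 pos [ 0.4049 -0.1947  0.2658] ang 2.66 tilt [ 0.0008 -0.    ] F [-0.2 -0.5  0.5] w 0.0855
world target [ 0.4043 -0.1948  0.264 ] rz 0.12 shift [-0.6  0.1  1.8]
scene tray 3276 z95 0.1235 [ 501.2 -191.3  198.7  142.6    2.6]
scene base 831 z95 0.0329 [ 507.1 -200.7  184.5  142.2    2.8]
tray in stand: x 2.5 y 9.5 yaw 0.03 deg n 723 cost 185 zmed 0.1214
```

jog_arm(commands=[[-15, 0, 0, 0, 0, 0, 1], [0, 0, -42, 0, 0, 0, 1], [0, 0, -42, 0, 0, -8.2, 1], [0, 0, 0, 0, 0, -8.2, 1], [0, 0, 0, 0, 0, -8.2, 1], [0, 0, 0, 0, 0, -8.2, 1], [0, 0, 0, 0, 0, -8.2, 1], [0, 0, 0, 0, 0, -8.2, 1], [0, 0, 0, 0, 0, -8.2, 1], [0, 0, 0, 0, 0, -8.2, 1], [0, 0, 0, 0, 0, -8.2, 1], [0, 0, 0, 0, 0, -8.2, 1]])

```text
t: 12.45
tcp_pos: [0.3897, -0.1952, 0.3494]
tcp_rot: [0.0, 0.737, 0.676, 0.001]
force: [-0.3, -0.0, -0.6]
gripper_width: 0.0853
```

```bash
python3 - <<'E'
from h import *
for p in meas('s11'): edges(p)
to([*st(0,102),.264],92.54)
E
```

```text
scene tray 3280 z95 0.1236 [ 508.  -190.9  185.   142.4    2.7]
scene base 848 z95 0.0323 [ 507.  -199.5  185.6  144.3    3. ]
tray in stand: x 2.6 y 9.5 yaw 0.31 deg n 711 cost 118 zmed 0.1218
top tray 3214 z95 0.1253 [ 507.3 -190.6  178.8  139.5    2.9]
top base 119 z95 0.0255 [ 529.  -149.4  105.2  204.3   55.8]
tray in stand: x 1.2 y 9.1 yaw 0.11 deg n 479 cost 16 zmed 0.1247
t 12.55 pos [ 0.3897 -0.1952  0.3495] ang 84.66 tilt [0.0009 0.0006] F [-0.5  0.6  0.9] w 0.0854
world target [ 0.5021 -0.0984  0.264 ] rz -7.88 shift [ 91.7 116.6  85.5]
```

View pics/s11_top.png

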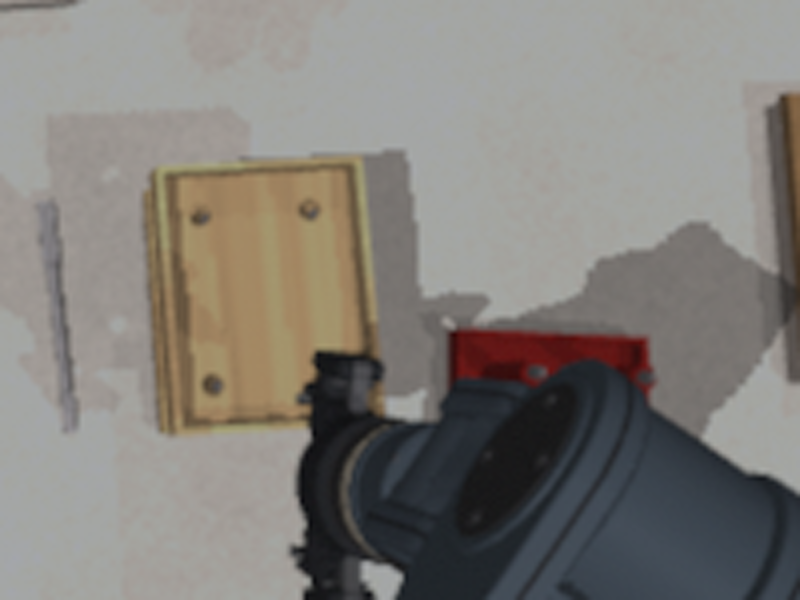

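jog_arm(commands=[[0, 0, 0, 0, 0, -8, 1], [32, 39, 0, 0, 0, 0, 1], [32, 39, 0, 0, 0, 0, 1], [32, 38, 0, 0, 0, 0, 1], [0, 0, 0, 0, 0, 0, 1], [0, 0, 42, 0, 0, 0, 1], [0, 0, 42, 0, 0, 0, 1], [0, 0, 0, 0, 0, 0, 1], [0, 0, 0, 0, 0, 0, 1]])

```text
t: 13.45
tcp_pos: [0.4995, -0.0946, 0.265]
tcp_rot: [-0.001, 0.691, 0.723, -0.001]
force: [0.4, -0.2, 0.2]
gripper_width: 0.0855
```

```bash
python3 - <<'E'
from h import *
to([*st(0,82),.264],92.54)
E
```

```text
t 13.45 pos [ 0.4995 -0.0946  0.265 ] ang 92.56 tilt [-0.0028  0.0012] F [ 0.4 -0.2  0.2] w 0.0855
world target [ 0.503  -0.1184  0.264 ] rz 0.02 shift [-23.9   2.4   1. ]
```

jog_arm(commands=[[-5, 0, 0, 0, 0, 0, 1], [-5, 0, 0, 0, 0, 0, 1], [-3, 0, 0, 0, 0, 0, 1], [-3, 0, 0, 0, 0, 0, 1], [-2, 0, 0, 0, 0, 0, 1], [-2, 0, 0, 0, 0, 0, 1], [-2, 0, 0, 0, 0, 0, 1], [0, 0, 0, 0, 0, 0, 1]])

```text
t: 14.25
tcp_pos: [0.5011, -0.117, 0.2653]
tcp_rot: [-0.0, 0.691, 0.723, -0.001]
force: [0.5, 0.2, -0.1]
gripper_width: 0.0853
```

```bash
python3 - <<'E'
from h import *
to([*st(0,82),.264],92.54)
p=next(meas('s12')); edges(p); edges(p,.11)
E
```

```text
t 14.25 pos [ 0.5011 -0.117   0.2653] ang 92.63 tilt [-0.0008 -0.0006] F [ 0.5  0.2 -0.1] w 0.0853
world target [ 0.503  -0.1184  0.264 ] rz 0.09 shift [-1.5  1.8  1.3]
scene tray 3262 z95 0.1085 [ 507.  -198.9  184.9  144.2    2.1]
scene base 821 z95 0.0305 [ 506.8 -199.9  185.   142.4    2.5]
tray in stand: x 0.0 y 0.0 yaw 0.00 deg n 0 cost 0 zmed nan
tray in stand: x 1.1 y 0.9 yaw -0.29 deg n 714 cost 188 zmed 0.1067
  return _methods._mean(a, axis=axis, dtype=dtype,
  ret = ret.dtype.type(ret / rcount)
```

View pics/s12_scene.png

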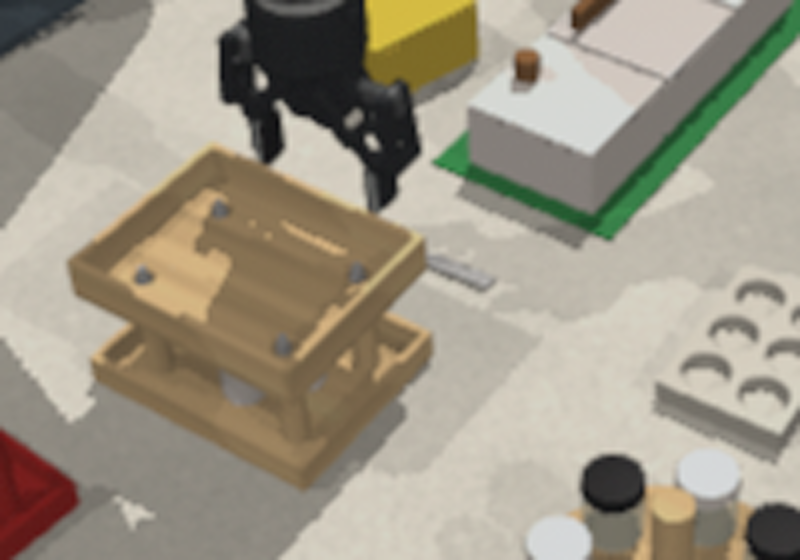

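The tray has dropped: the pins show in all four holes and the rim is at z ≈ 0.1085. Next I'll back away and go to the bar lid.

jog_arm(commands=[[15, 0, 0, 0, 0, 0, 1], [0, 0, -40, 0, 0, 0, 1], [0, 0, -35, 0, 0, 0, 0], [45, 0, 0, 0, 0, 0, 0], [45, 0, 0, 0, 0, 0, 0], [45, 0, 0, 0, 0, 0, 0], [45, 0, 0, 0, 0, 0, 0], [0, 0, 0, 0, 0, 0, 0]])

```text
t: 15.1
tcp_pos: [0.4909, 0.0835, 0.3407]
tcp_rot: [-0.001, 0.688, 0.726, 0.001]
force: [0.0, -1.0, -0.2]
gripper_width: 0.0001
```

```bash
python3 - <<'E'
from h import *
to([.470,.200,.239],91.9)
for p in meas('s13'): edges(p,.11)
E
```

```text
t 15.10 pos [0.4909 0.0835 0.3407] ang 93.12 tilt [-0.0007  0.0027] F [ 0.  -1.  -0.2] w 0.0001
world target [0.47  0.2   0.239] rz 1.22 shift [117.1 -17.1 101.7]
scene tray 3261 z95 0.1084 [ 507.4 -199.7  183.1  143.5    1.8]
scene base 829 z95 0.0303 [ 506.6 -200.6  185.6  141.6    3. ]
tray in stand: x 1.0 y 0.7 yaw -0.44 deg n 718 cost 164 zmed 0.1066
top tray 3433 z95 0.1108 [ 506.3 -199.9  179.1  140.3    2.3]
top base 203 z95 0.0248 [ 482.3 -147.4  208.4   89.8   30. ]
tray in stand: x -0.2 y 0.2 yaw -0.21 deg n 536 cost 20 zmed 0.1099
```

jog_arm(commands=[[38, -8, 0, 0, 0, 1, 0], [39, -9, 0, 0, 0, 0, 0], [38, 0, 0, 0, 0, 0, 0], [0, 0, 0, 0, 0, 0, 0], [0, 0, 40, 0, 0, 0, 0], [0, 0, 40, 0, 0, 0, 0], [0, 0, 19, 0, 0, 0, 0], [0, 0, 0, 0, 0, 0, 0], [0, 0, 0, 0, 0, 0, 0]])

```text
t: 16.1
tcp_pos: [0.4715, 0.1913, 0.2419]
tcp_rot: [0.0, 0.697, 0.717, -0.0]
force: [0.4, -0.5, -0.0]
gripper_width: 0.0004
```

```bash
python3 - <<'E'
from h import *
to([.4915,.200,.239],91.9)
p=snap('scene'); c=p['color'][130:240,230:400,::-1]
cv2.imwrite('pics/b1.png',cv2.resize(c,None,fx=4.7,fy=4.7,interpolation=cv2.INTER_CUBIC))
E
```

```text
t 16.10 pos [0.4715 0.1913 0.2419] ang 91.55 tilt [-0.0004 -0.0005] F [ 0.4 -0.5 -0. ] w 0.0004
world target [0.4915 0.2    0.239 ] rz -0.35 shift [ 8.  20.2  2.9]
```

View pics/b1.png

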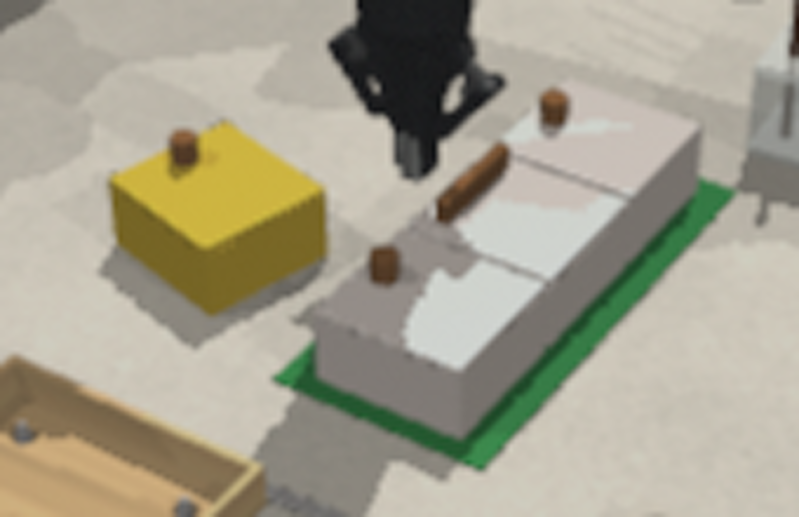

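jog_arm(commands=[[8, 10, 2, 0, 0, 0, 0], [0, 6, 0, 0, 0, 0, 0], [0, 6, 0, 0, 0, 0, 0], [0, 10, 0, 0, 0, 0, 0], [0, 10, 0, 0, 0, 0, 0], [0, 12, 0, 0, 0, 0, 0], [0, 12, 0, 0, 0, 0, 0], [0, 12, 0, 0, 0, 0, 0], [0, 12, 0, 0, 0, 0, 0], [0, 12, 0, 0, 0, 0, 0], [0, 10, 0, 0, 0, 0, 0], [0, 0, 0, 0, 0, 0, 0]])

```text
t: 17.35
tcp_pos: [0.5845, 0.2035, 0.2395]
tcp_rot: [0.001, 0.697, 0.717, 0.0]
force: [0.8, 0.6, -0.1]
gripper_width: -0.0003
```

```bash
cat >> h.py <<'E'
def bars(nm,fn=None):
    p=snap(nm); W=cloud(p)
    hsv=cv2.cvtColor(p['color'],cv2.COLOR_RGB2HSV)
    reg=(W[...,0]>.45)&(W[...,0]<.72)&(W[...,1]>0.05)&(W[...,1]<.35)&(W[...,2]>.066)&(W[...,2]<.09)&(hsv[...,0]<20)&(hsv[...,1]>70)
    n,l,s,_=cv2.connectedComponentsWithStats(reg.astype(np.uint8))
    for k in range(1,n):
        r=W[l==k]
        if len(r)>5: print(nm,len(r),np.round(np.hstack([np.ravel(x) for x in cv2.minAreaRect((r[:,:2]*1000).astype(np.float32))]),1))
    if fn:
        c=p['color'][130:240,230:400,::-1] if nm=='scene' else p['color'][150:260,180:350,::-1]
        cv2.imwrite('pics/%s.png'%fn,cv2.resize(c,None,fx=4.7,fy=4.7,interpolation=cv2.INTER_CUBIC))
    return p
E
python3 - <<'E'
from h import *
to([.595,.203,.239],91.55)
bars('scene','b2');
E
```

```text
t 17.35 pos [0.5845 0.2035 0.2395] ang 91.62 tilt [ 0.0013 -0.0001] F [ 0.8  0.6 -0.1] w -0.0003
world target [0.595 0.203 0.239] rz 0.07 shift [-0.7 10.5  0.5]
scene 81 [607.1 203.3  10.6  77.4   1.6]
scene 28 [515.1  95.4  15.2  18.4  34.3]
```

View pics/b2.png

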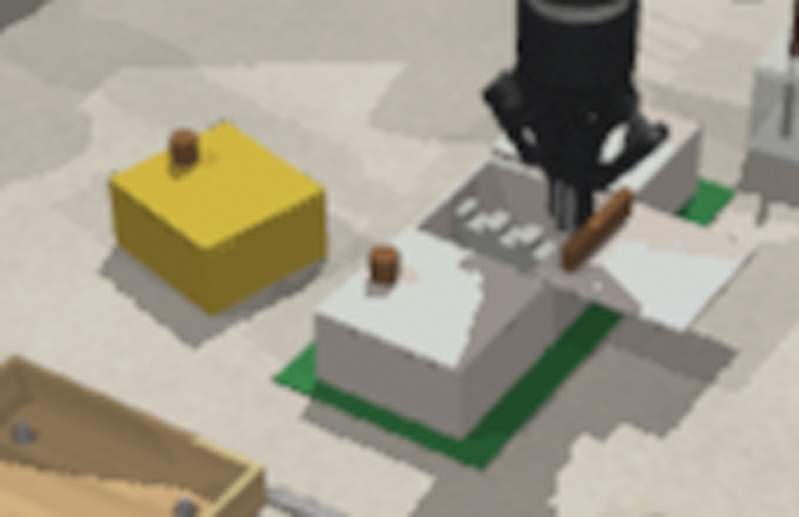

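jog_arm(commands=[[0, 4, 0, 0, 0, 0, 0], [0, 3, 0, 0, 0, 0, 0], [0, 0, 0, 0, 0, 0, 0], [0, -15, 0, 0, 0, 0, 0], [0, 0, -40, 0, 0, 0, 0], [0, 0, -40, 0, 0, 0, 0.5], [0, -45, 0, 0, 0, 0, 0.5], [0, -45, 0, 0, 0, 0, 0.5], [0, -45, 0, 0, 0, 0, 0.5], [0, -45, 0, 0, 0, 0, 0.5]])

```text
t: 18.4
tcp_pos: [0.3935, 0.1981, 0.32]
tcp_rot: [0.0, 0.697, 0.717, 0.001]
force: [-0.5, 0.3, 1.3]
gripper_width: 0.043
```

```bash
python3 - <<'E'
from h import *
to([.595,.203,.239],91.55)
for nm,fn in(('scene','b3'),('top','b3t')):
    p=bars(nm,fn); W=cloud(p)
    for b in manip.boxes_of('rest',p)[:2]: print(b['p'],b['extent'])
    for b in manip.silhouettes('rest',p)[:1]:
        r=W[b['mask']]; r=r[~np.isnan(r[:,0])]; print('sil',len(r),b['p'],np.percentile(r,[5,50,95],axis=0).round(4).tolist())
    reg=(W[...,0]>.49)&(W[...,0]<.598)&(W[...,1]>.155)&(W[...,1]<.25)
    r=W[reg]; print(np.histogram(r[:,2],bins=np.arange(0,.07,.005))[0])
    q=r[(r[:,2]>.03)&(r[:,2]<.052)]; print(len(q),np.round(np.hstack([np.ravel(x) for x in cv2.minAreaRect((q[:,:2]*1000).astype(np.float32))]),1))
E
```

```text
t 18.40 pos [0.3935 0.1981 0.32  ] ang 91.65 tilt [0.0016 0.0006] F [-0.5  0.3  1.3] w 0.0430
world target [0.595 0.203 0.239] rz 0.1 shift [ -0.6 201.5  81. ]
scene 26 [509.2 304.   14.8  21.3  62.3]
scene 73 [613.5 202.7  77.9  11.1  89.4]
scene 29 [515.5  92.5  14.6  18.4  74.7]
0.74 [327.3, 173.1, 348.2, 190.2]
sil 181 0.69 [[0.5032, 0.1929, 0.0199], [0.5342, 0.1977, 0.0362], [0.5673, 0.2118, 0.0469]]
[ 0  2  3 22 30 38 42 76 61 49 45 25  3  0]
251 [539.1 203.9  97.   92.3   0.6]
top 91 [608.2 205.6   8.   76.4   1.6]
top 32 [512.2  96.3  16.1  13.8  44.2]
top 37 [505.8 307.6  18.4  14.   89.6]
0.72 [263.0, 199.5, 270.2, 229.7]
0.17 [243.9, 160.4, 280.5, 199.5]
sil 285 0.53 [[0.5048, 0.1891, 0.0137], [0.5412, 0.1975, 0.0396], [0.5793, 0.2119, 0.0489]]
[ 92 533 127  44  19  19   5  69  79  74  44 100  48   1]
234 [537.2 203.9  94.1  92.8   1.5]
```

View pics/b3.png

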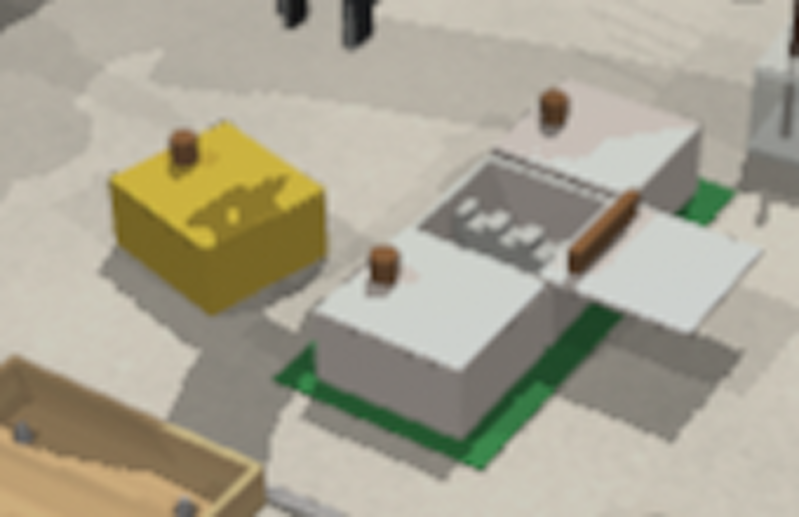

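View pics/b3t.png

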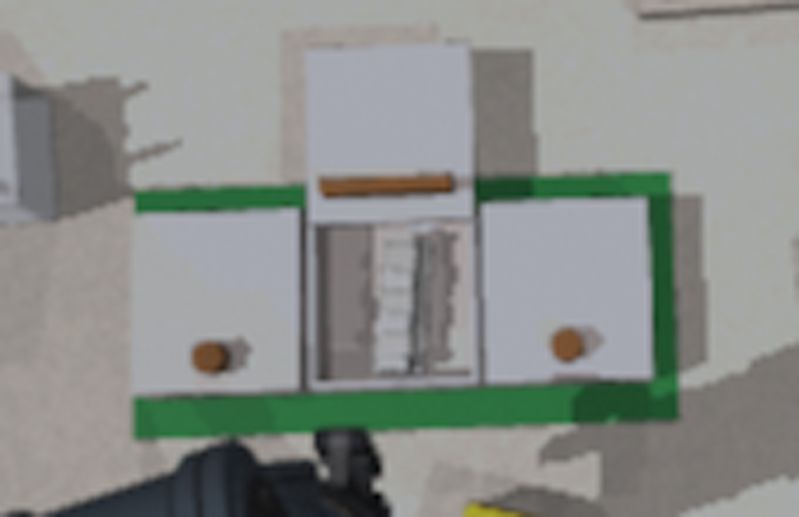

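```bash
python3 - <<'E'
from h import *
for nm in ('scene','top'):
    p=snap(nm); W=cloud(p)
    B=np.array([.546,.2025]); a=np.radians(1.9)
    d=(W[...,:2]-B)*1000; x=np.cos(a)*d[...,0]+np.sin(a)*d[...,1]; y=-np.sin(a)*d[...,0]+np.cos(a)*d[...,1]
    m=(abs(x)<46)&(abs(y)<38)&(W[...,2]>.034)&(W[...,2]<.055)
    m=m.astype(np.uint8); n,l,s,_=cv2.connectedComponentsWithStats(m,connectivity=8); k=1+np.argmax(s[1:,4])
    m=(l==k); q=np.stack([x[m],y[m]],1)
    print(nm,s[k],np.percentile(W[...,2][m],[5,50,95]).round(4),'boxframe rect',np.round(np.hstack([np.ravel(v) for v in cv2.minAreaRect(q.astype(np.float32))]),1))
    r=W[m]; print('world rect',np.round(np.hstack([np.ravel(v) for v in cv2.minAreaRect((r[:,:2]*1000).astype(np.float32))]),1))
    dm=(l==k)
    c=p['color'].copy(); c[dm]=[255,0,0]
    c=c[150:220,300:370,::-1] if nm=='scene' else c[180:250,230:300,::-1]
    cv2.imwrite('pics/r_%s.png'%nm,cv2.resize(c,None,fx=6,fy=6,interpolation=cv2.INTER_NEAREST))
a=cv2.imread('pics/r_scene.png');b=cv2.imread('pics/r_top.png'); cv2.imwrite('pics/r.png',cv2.resize(np.hstack([a,b]),(800,400)))
E
```

```text
scene [327 172  24  14 121] [0.0346 0.0414 0.0474] boxframe rect [ 2.4 -0.5 28.9 90.2 78.2]
world rect [548.4 202.1  28.9  90.2  80.1]
top [261 199   8  30 199] [0.0361 0.0419 0.0494] boxframe rect [-3.6 -0.9 18.4 84.2 85.2]
world rect [542.4 201.5  18.4  84.2  87.1]
```

View pics/r.png

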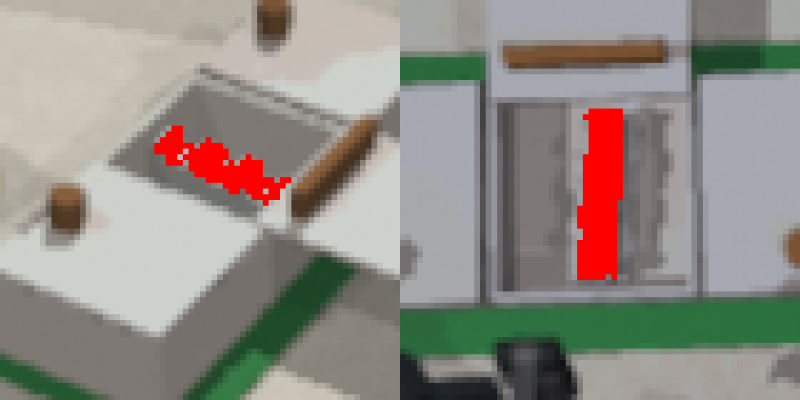

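jog_arm(commands=[[0, 0, 0, 0, 0, -8.5, 0.5], [0, 0, 0, 0, 0, -8.5, 0.5], [0, 0, 0, 0, 0, -8.5, 0.5], [0, 0, 0, 0, 0, -8.5, 0.5], [0, 0, 0, 0, 0, -8.5, 0.5], [0, 0, 0, 0, 0, -8.5, 0.5], [0, 0, 0, 0, 0, -8.5, 0.5], [0, 0, 0, 0, 0, -8.5, 0.5], [0, 0, 0, 0, 0, -8.5, 0.5], [0, 0, 0, 0, 0, -8.5, 0.5], [0, 0, 0, 0, 0, 0, 0.5]])

```text
t: 19.9
tcp_pos: [0.3963, 0.1983, 0.3199]
tcp_rot: [0.0, 0.03, 1.0, 0.0]
force: [-0.1, -0.0, -0.5]
gripper_width: 0.0424
```

```bash
python3 - <<'E'
from h import *
to([.543,.2017,.24],177.1)
print(manip.get_obs()['joints'].round(2))
E
```

```text
t 19.90 pos [0.3963 0.1983 0.3199] ang 176.61 tilt [0.0004 0.0001] F [-0.1 -0.  -0.5] w 0.0424
world target [0.543  0.2017 0.24  ] rz -0.49 shift [-146.4   10.8   79.9]
[ 0.31 -0.17 -0.28  1.46 -0.    0.37]
```

jog_arm(commands=[[-37, 2.8, 0, 0, 0, -0.5, 0.5], [-37, 2.7, 0, 0, 0, 0, 0.5], [-37, 2.7, 0, 0, 0, 0, 0.5], [-36, 2.7, 0, 0, 0, 0, 0.5], [0, 0, 40, 0, 0, 0, 0.5], [0, 0, 40, 0, 0, 0, 0.5], [0, 0, 0, 0, 0, 0, 0.5], [0, 0, 0, 0, 0, 0, 0.5]])

```text
t: 20.7
tcp_pos: [0.5423, 0.2013, 0.2388]
tcp_rot: [-0.002, 0.026, 1.0, -0.0]
force: [-0.3, -0.1, 0.5]
gripper_width: 0.0428
```

```bash
python3 - <<'E'
from h import *
to([.543,.2017,.191],177.1)
p=bars('scene','b4')
E
```

```text
t 20.70 pos [0.5423 0.2013 0.2388] ang 177.04 tilt [-0.003  -0.0008] F [-0.3 -0.1  0.5] w 0.0428
world target [0.543  0.2017 0.191 ] rz -0.06 shift [-0.7  0.4 47.8]
scene 77 [611.9 202.4  10.9  76.1   1.4]
scene 28 [514.8  94.4  14.   23.7  68.1]
```

View pics/b4.png

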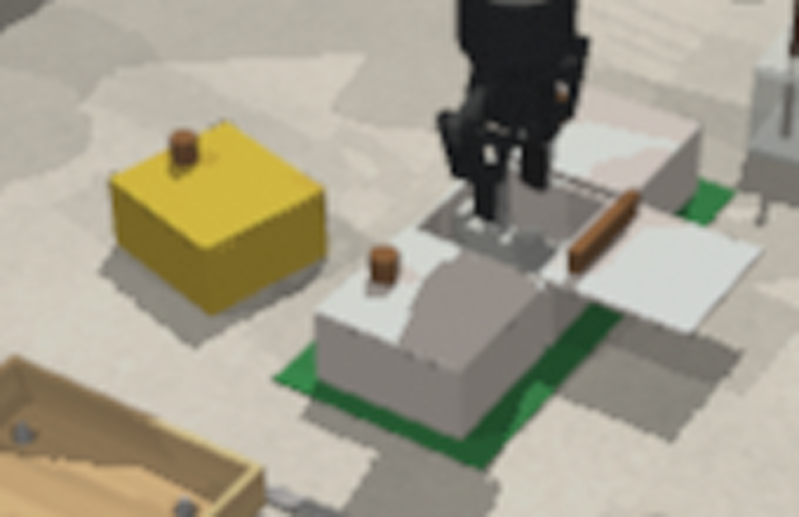

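jog_arm(commands=[[0, 0, 14, 0, 0, 0, 0.5], [0, 0, 14, 0, 0, 0, 0.5], [0, 0, 10, 0, 0, 0, 0.5], [0, 0, 6, 0, 0, 0, 0.5], [0, 0, 3, 0, 0, 0, 0.5], [0, 0, 0, 0, 0, 0, 0.5], [0, 0, 0, 0, 0, 0, 0], [0, 0, 0, 0, 0, 0, 0], [0, 0, 0, 0, 0, 0, 0], [0, 0, 0, 0, 0, 0, 0]])

```text
t: 21.75
tcp_pos: [0.5428, 0.2017, 0.1936]
tcp_rot: [0.001, 0.025, 1.0, 0.0]
force: [0.1, -0.0, 2.0]
gripper_width: 0.0168
```

```bash
python3 - <<'E'
from h import *
to([.543,.2017,.191],177.1)
E
```

```text
t 21.75 pos [0.5428 0.2017 0.1936] ang 177.16 tilt [0.0016 0.0005] F [ 0.1 -0.   2. ] w 0.0168
world target [0.543  0.2017 0.191 ] rz 0.06 shift [-0.2  0.   2.6]
```

jog_arm(commands=[[0, 0, -10, 0, 0, 0, 0], [0, 0, -20, 0, 0, 0, 0], [0, 0, -35, 0, 0, 0, 0], [0, 0, -40, 0, 0, 0, 0], [0, 0, -40, 0, 0, 0, 0], [0, 0, 0, 0, 0, 0, 0]])

```text
t: 22.35
tcp_pos: [0.544, 0.2019, 0.3459]
tcp_rot: [0.006, 0.025, 1.0, 0.002]
force: [0.5, -0.2, 0.3]
gripper_width: 0.0169
```

```bash
python3 - <<'E'
from h import *
to([.5066,-.200,.28],182.3)
p=bars('scene','b5')
E
```

```text
t 22.35 pos [0.544  0.2019 0.3459] ang 177.16 tilt [0.0128 0.0031] F [ 0.5 -0.2  0.3] w 0.0169
world target [ 0.5066 -0.2     0.28  ] rz -5.14 shift [  53.5 -400.1   65.9]
scene 77 [612.7 202.   12.7  75.3   3.9]
scene 30 [514.4  91.7  17.5  14.3  10.1]
```

View pics/b5.png

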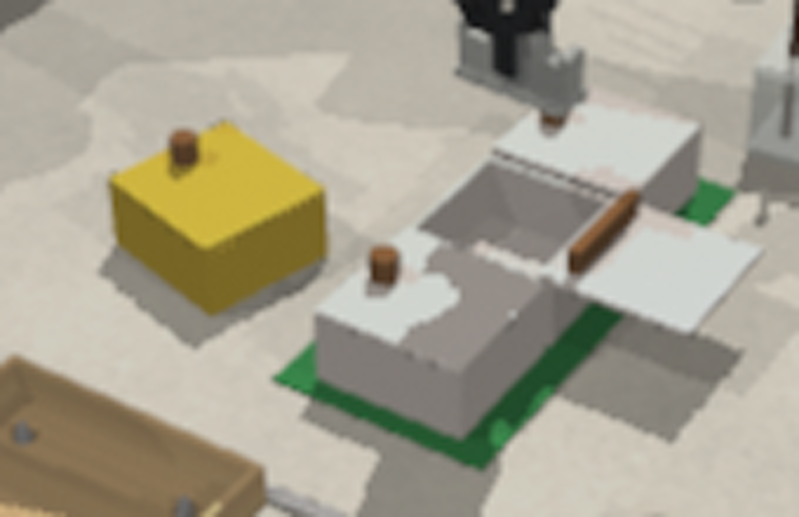

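jog_arm(commands=[[0, 0, 0, 0, 0, -5.1, 0], [2, -20, 0, 0, 0, 0, 0], [6, -40, 0, 0, 0, 0, 0], [6, -40, 0, 0, 0, 0, 0], [6, -40, 0, 0, 0, 0, 0], [6, -40, 0, 0, 0, 0, 0], [6, -40, 0, 0, 0, 0, 0], [6, -40, 0, 0, 0, 0, 0], [6, -40, 0, 0, 0, 0, 0], [6, -40, 0, 0, 0, 0, 0], [3, -40, 0, 0, 0, 0, 0], [0, -15, 0, 0, 0, 0, 0]])

```text
t: 23.6
tcp_pos: [0.5039, -0.1982, 0.3355]
tcp_rot: [-0.002, -0.018, 1.0, 0.0]
force: [-0.1, 0.6, -1.4]
gripper_width: 0.0168
```

```bash
python3 - <<'E'
from h import *
to([.5066,-.200,.282],182.3)
E
```

```text
t 23.60 pos [ 0.5039 -0.1982  0.3355] ang -177.96 tilt [-0.0035  0.0003] F [-0.1  0.6 -1.4] w 0.0168
world target [ 0.5066 -0.2     0.282 ] rz -0.26 shift [-2.6 -1.9 53.5]
```

jog_arm(commands=[[-2, 0, 0, 0, 0, -0.2, 0], [0, 0, 20, 0, 0, 0, 0], [0, 0, 18, 0, 0, 0, 0], [0, 0, 10, 0, 0, 0, 0], [0, 0, 4, 0, 0, 0, 0], [0, 0, 0, 0, 0, 0, 0], [0, 0, 0, 0, 0, 0, 0]])

```text
t: 24.3
tcp_pos: [0.5073, -0.1948, 0.2864]
tcp_rot: [0.0, -0.022, 1.0, -0.0]
force: [0.1, -0.3, -0.5]
gripper_width: 0.0167
```

```bash
python3 - <<'E'
from h import *
to([.5066,-.200,.2726],182.3)
p=next(meas('s14'))
E
```

```text
t 24.30 pos [ 0.5073 -0.1948  0.2864] ang -177.50 tilt [ 0.001  -0.0004] F [ 0.1 -0.3 -0.5] w 0.0167
world target [ 0.5066 -0.2     0.2726] rz 0.2 shift [ 1.  -5.1 13.8]
scene tray 2459 z95 0.1091 [ 507.  -199.8  184.2  143.     2.4]
scene base 805 z95 0.0303 [ 505.9 -201.4  185.9  141.4    3.3]
```

View pics/s14_scene.png

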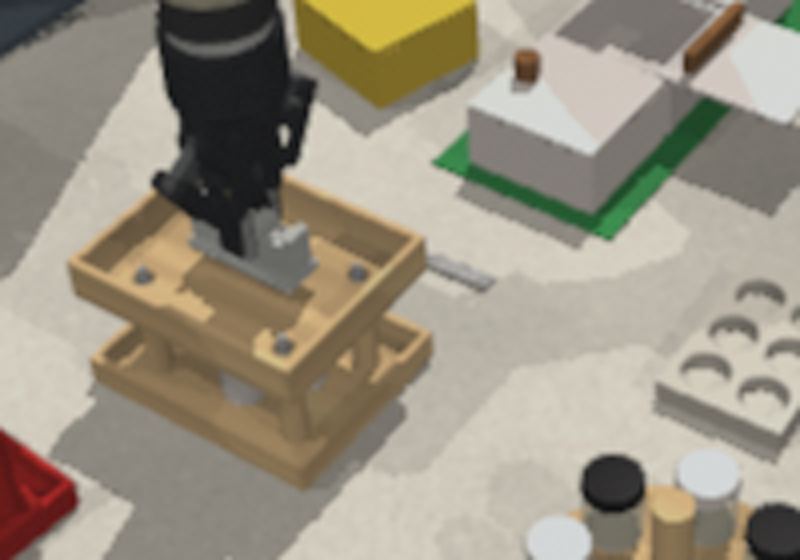

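jog_arm(commands=[[0, -4, 0, 0, 0, 0, 0], [0, 0, 5, 0, 0, 0, 0], [0, 0, 4, 0, 0, 0, 0], [0, 0, 2, 0, 0, 0, 0], [0, 0, 1, 0, 0, 0, 0], [0, 0, 0, 0, 0, 0, 0], [0, 0, 0, 0, 0, 0, 0]])

```text
t: 25.05
tcp_pos: [0.5072, -0.1992, 0.2737]
tcp_rot: [0.0, -0.021, 1.0, 0.0]
force: [0.4, 0.4, -1.5]
gripper_width: 0.0166
```

```bash
python3 - <<'E'
from h import *
to([.5066,-.200,.2726],182.3)
E
```

```text
t 25.05 pos [ 0.5072 -0.1992  0.2737] ang -177.54 tilt [0. 0.] F [ 0.4  0.4 -1.5] w 0.0166
world target [ 0.5066 -0.2     0.2726] rz 0.16 shift [ 0.7 -0.8  1.1]
```

jog_arm(commands=[[0, 0, 0.7, 0, 0, 0, 0], [0, 0, 0, 0, 0, 0, 0], [0, 0, 0, 0, 0, 0, 0]])

```text
t: 25.35
tcp_pos: [0.5072, -0.1992, 0.2731]
tcp_rot: [0.0, -0.022, 1.0, -0.0]
force: [-0.5, 0.3, -2.2]
gripper_width: 0.0169
```

jog_arm(commands=[[0, 0, 0.5, 0, 0, 0, 0], [0, 0, 0, 0, 0, 0, 0], [0, 0, 0, 0, 0, 0, 0]])

```text
t: 25.65
tcp_pos: [0.5073, -0.1992, 0.2726]
tcp_rot: [0.0, -0.021, 1.0, -0.0]
force: [-0.1, 0.6, -1.2]
gripper_width: 0.0165
```

jog_arm(commands=[[0, 0, 0.6, 0, 0, 0, 0], [0, 0, 0, 0, 0, 0, 0], [0, 0, 0, 0, 0, 0, 0]])

```text
t: 25.95
tcp_pos: [0.5072, -0.1992, 0.2725]
tcp_rot: [0.0, -0.021, 1.0, -0.0]
force: [-1.1, 0.5, 2.8]
gripper_width: 0.0167
```

jog_arm(commands=[[0, 0, 0.6, 0, 0, 0, 0], [0, 0, 0, 0, 0, 0, 0], [0, 0, 0, 0, 0, 0, 0]])

```text
t: 26.25
tcp_pos: [0.5072, -0.1991, 0.2725]
tcp_rot: [0.0, -0.021, 1.0, -0.0]
force: [-2.1, 1.4, 5.4]
gripper_width: 0.0168
```

jog_arm(commands=[[0, 0, 0, 0, 0, 0, 0.45], [0, 0, 0, 0, 0, 0, 0.45], [0, 0, 0, 0, 0, 0, 0.45], [0, 0, -10, 0, 0, 0, 0.45], [0, 0, -20, 0, 0, 0, 0.45], [0, 0, -40, 0, 0, 0, 0.45], [0, 0, -40, 0, 0, 0, 0.45], [40, 0, 0, 0, 0, 0, 0.45], [45, 0, 0, 0, 0, 0, 0.45], [45, 0, 0, 0, 0, 0, 0.45], [0, 45, 0, 0, 0, 0, 0.45], [0, 45, 0, 0, 0, 0, 0.45]])

```text
t: 27.45
tcp_pos: [0.372, -0.1159, 0.3822]
tcp_rot: [0.001, -0.017, 1.0, -0.0]
force: [1.7, 0.7, 0.3]
gripper_width: 0.0384
```

jog_arm(commands=[[0, 45, 0, 0, 0, 0, 0.45], [0, 45, 0, 0, 0, 0, 0.45], [0, 0, 0, 0, 0, 0, 0.45], [0, 0, 0, 0, 0, 0, 0.45]])

```text
t: 27.85
tcp_pos: [0.3696, -0.024, 0.3821]
tcp_rot: [0.001, -0.023, 1.0, -0.001]
force: [0.3, 0.2, -0.2]
gripper_width: 0.0385
```

```bash
python3 - <<'E'
from h import *
to([.5066,-.200,.2726],182.3)
for p in meas('s15'):
    edges(p,.11); W=cloud(p)
    for b in manip.silhouettes('rest',p)[:2]:
        r=W[b['mask']]; r=r[~np.isnan(r[:,0])]; q=r[r[:,2]>.115]
        print('rest p',b['p'],len(r),'z',np.percentile(r[:,2],[2,50,98]).round(4),np.median(r,0).round(4), np.round(np.hstack([np.ravel(v) for v in cv2.minAreaRect((q[:,:2]*1000).astype(np.float32))]),1) if len(q)>3 else '')
bars('scene','b6'); bars('top','b6t')
a=manip.snapshot('top'); cv2.imwrite('pics/fin_top.png',a['color'][:,:,::-1])
E
```

```text
t 27.85 pos [ 0.3696 -0.024   0.3821] ang -177.35 tilt [ 0.0015 -0.001 ] F [ 0.3  0.2 -0.2] w 0.0385
world target [ 0.5066 -0.2     0.2726] rz 0.35 shift [-129.9 -181.3  109.5]
scene tray 2732 z95 0.1089 [ 507.7 -200.1  185.5  144.1    1.2]
scene base 804 z95 0.0303 [ 506.7 -200.3  183.5  142.5    2.5]
tray in stand: x 0.9 y 0.9 yaw -0.25 deg n 721 cost 572 zmed 0.1066
rest p 0.96 470 z [0.0878 0.11   0.1259] [ 0.5169 -0.2062  0.11  ] [ 509.  -199.    83.9   22.     2.2]
top tray 3021 z95 0.1109 [ 506.4 -200.1  179.5  139.9    2.2]
top base 196 z95 0.0256 [ 482.6 -147.6  208.6   89.6   30. ]
tray in stand: x -0.1 y 0.3 yaw -0.20 deg n 518 cost 81 zmed 0.1098
rest p 0.75 344 z [0.0902 0.1178 0.1287] [ 0.507  -0.1945  0.1178] [ 506.8 -200.1   80.4   19.5    1.9]
scene 25 [508.  304.6  11.9  18.6  70.9]
scene 75 [6.116e+02 2.026e+02 1.210e+01 7.460e+01 1.000e-01]
scene 28 [516.1  94.7  15.3  14.5  11.5]
top 91 [608.4 205.6   7.9  76.    2. ]
top 31 [512.1  96.3  15.8  13.7  44.8]
top 37 [505.6 307.6  17.3  14.2  89.8]
```

View pics/s15_scene.png

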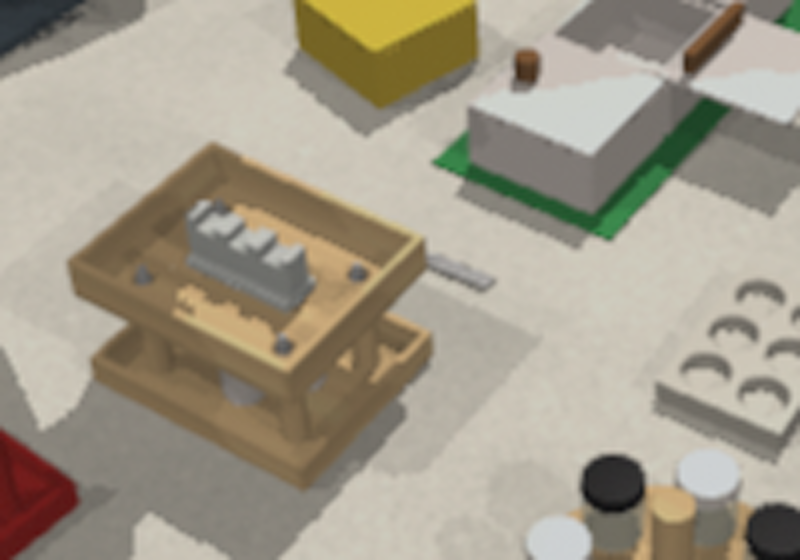

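View pics/fin_top.png

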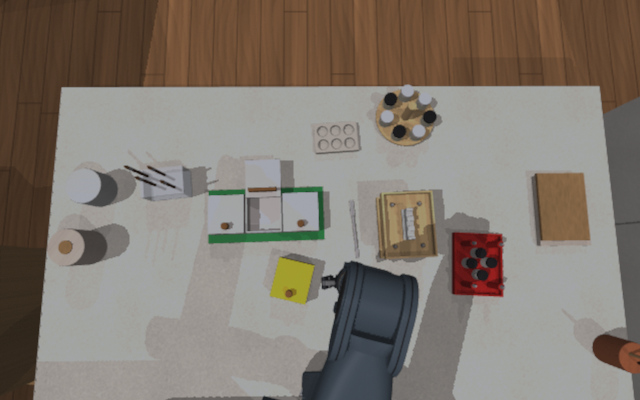

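The rest stands upright in the middle of the seated tray. The lids with round knobs and the bystanders haven't moved, and the arm is clear of everything, so I'm handing in.

```bash
python3 - <<'E'
from rig import manip
print(manip.close_job(), manip.get_obs()['t'])
E
```

```text
the job is handed in; nothing more can be done
the job is handed in; nothing more can be done
```

I finished the job and handed it in at about 28 s of the 72 s allowed; the hand-in gives no verdict.

- **Tray:** I pushed it with spread fingertips from +x, +y and -x, then from +y again until it dropped. In the last check the rim was at z ≈ 0.110 m, the pins showed in all four holes, and it was within about 1 mm and 0.3° of its seated pose.
- **Lid:** I pushed the bar lid open with shut fingers. The top camera puts it about 98 mm open and the scene camera about 100–102 mm, so it is slightly short of the full 105 mm. The two round-knobbed lids read as unmoved.
- **Brush rest:** I gripped it across the ridge, lifted it out and lowered it until the force showed contact with the tray floor. It stands upright in the middle of the tray, with its top at z ≈ 0.126–0.129 m.
- **Everything else:** In the final overhead picture the dish, brush stand, sculpting tool and look-alikes are where they started. The gripper was touching nothing.

The two cameras disagreed by 1–3 mm throughout, which is about their stated calibration. No check failed.

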